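# Shake-check returned slide boxes and sort them through a diverter chute

### The arm

A 6-joint arm with a two-finger parallel gripper is mounted at the origin on a cart in front of the work surface, level with it; the furniture and walls round the work are solid. World frame = base frame: x ahead of the robot, y to its left, z up, the work surface at z = 0. Lengths are in m, angles in rad, forces in N, time in s.
With the tool pointing down it reaches from about 0.35 to 0.775 m from the base axis. Payload 7.3 kg.
Tool frame: the origin (TCP) lies between the finger pads; the fingertips stand 8 mm ahead of it and the grasp point (between the pads) lies 11 mm behind it; z points along the fingers, y is the line along which they close (so a half turn about z gives the same grasp; the last joint's range is limited). The gripper opens to 92 mm and grips with 3 to 60 N. Pads are 19 mm wide; open, the fingers measure 130 mm over their backs; the gripper's body (75 mm by 190 mm) begins 47 mm behind the grasp point.
Start: joints at [-1.342, 0.342, 1.524, -0, 1.275, -0.146], TCP at [0.192, -0.489, 0.235] pointing down, gripper open.
Joint ranges: [-2.53, 2.53], [-0.77, 2.02], [0.04, 2.7], [-1, 4.14], [0.28, 2.66], [-3.11, 3.11]. Speed limits (rad/s): [2.57, 2.57, 3.14, 3.14, 3.14, 3.14].

### API

Orientations are given as a rotation vector (axis times angle).
In Python, from station import readout, capture, get_calibration, order gives the robot as it stands.
- The arm moves only by the tool drive_tool, never from a script. Its argument "motion" is a list of rows, each an object of numbers: "tx", "ty", "tz": the shift along the tool's x, y, z in m; "rx", "ry", "rz": the turn, a rotation vector about the tool's x, y, z in rad; "fingers": the opening, from 0 (shut) to 1 (fully open). A call has exactly 10 rows; each row shifts and turns the commanded pose from where the row before left it, along the tool's axes as they then stand; what a row does not reach is not made up. A row lasts 1/12 s, in which the tool goes at most 41.7 mm and 7.16 degrees, less where a joint would pass 70% of its speed; a pose out of reach is approached as far as the arm can. A call is refused whole if a number of a shift passes 0.0417 or a number of a turn 0.125, either way. A call with a gripper value outside its range is refused whole. The fingers move at their own pace and stop on an object; the grip force is fixed at half the most. Time passes only in rows, so rows that do not move let the fingers close, or fill a call up. It gives the time, the measured TCP pose, the force, the opening and the grip force at its end, in the units of the state.
- readout.observe(): the state, without advancing time (a new reading comes with each control period).
- capture(name): name is "side" or "top"; returns the picture (480x640x3 uint8, red, green, blue); there is no depth.
- get_calibration(name): a dict with "K" (3x3 intrinsics, pixels), "eye" and "orientation" of the camera in the world. Camera axes: x right, y down, z forward; pixel columns grow to the right and rows downward; lengths in m; the calibration is good to about 2 mm. A picture is of the moment at which its call begins. get_calibration takes no time and is no camera call.
- order.job_done(): hands the job in; it is judged then, once.
The state is a dict: "time_s": time; "joint_pos": joint angles; "dq": joint speeds; "joint_torque": joint torques, N m; "tcp_pos": TCP position; "tcp_rot": TCP orientation; "contact_force": force on the tool from outside, world axes, zero at the start; "ft_torque": the same for the moment, N m; "finger_gap": opening from 0.0 (shut) to 1.0 (fully open); "gripper_force": force on a finger pad.
Only numpy, scipy, OpenCV 4.12 (cv2) and the standard library are available. Lean on these libraries where they do the work, as an engineer would, in place of code of your own. Each camera call takes 0.05 s, during which the arm holds its last target. There are 200 camera calls.

### The job

These slide boxes have come back as emptied, but some still have a steel clamp inside. Pick up each box, feel by shaking or by its weight whether anything is left in it, and drop it through the diverter chute with the lever set first: empty boxes into the left bin, boxes with something inside into the right bin. When all are sorted leave the lever fully over to the left, and do not knock over the strip canister behind the chute or the oil bottle behind the boxes.

Things in the scene. Friction and masses are not known exactly. Their poses are not given: they have to be found in the camera images.
- box_1: shut slide box, blue, 71 x 111 x 34 mm, lid fixed; absent in some starts; all look alike. Origin under its centre, x across the 71 mm side, y along the 111 mm side. Grip from above across x (faces 69 mm apart). Empty 150 to 210 g; with a loose steel clamp inside 200 g more, and it knocks when shaken
- box_2: shut slide box, blue, 71 x 111 x 34 mm, lid fixed; absent in some starts; all look alike. Origin under its centre, x across the 71 mm side, y along the 111 mm side. Grip from above across x (faces 69 mm apart). Empty 150 to 210 g; with a loose steel clamp inside 200 g more, and it knocks when shaken
- box_3: shut slide box, blue, 71 x 111 x 34 mm, lid fixed; absent in some starts; all look alike. Origin under its centre, x across the 71 mm side, y along the 111 mm side. Grip from above across x (faces 69 mm apart). Empty 150 to 210 g; with a loose steel clamp inside 200 g more, and it knocks when shaken
- box_4: shut slide box, blue, 71 x 111 x 34 mm, lid fixed; absent in some starts; all look alike. Origin under its centre, x across the 71 mm side, y along the 111 mm side. Grip from above across x (faces 69 mm apart). Empty 150 to 210 g; with a loose steel clamp inside 200 g more, and it knocks when shaken
- diverter: diverter chute of bare aluminium sheet, fixed, 168 (x) x 384 mm (y), walls 205 mm high, a bin at either side and a tilting deck between. Origin under its centre, x to its back, y to the robot's left; place and yaw vary a little. Clear covers on the bins from 114 mm off the middle outward, top at 208 mm; front and back cheeks beside the deck rise to 243 mm, 160 mm apart
- bin_reuse (a point): centre of the floor of the left bin (diverter's +y), for empty boxes; inside 160 (x) x 141 mm (y); point axes as the diverter's
- bin_recheck (a point): centre of the floor of the right bin (diverter's -y), for boxes with something inside; inside 160 x 141 mm; point axes as the diverter's
- deck_centre (a point): middle of the deck's top, 187 mm above the worktop: slick steel plate, 154 (x) x 140 mm (y), hinged along the diverter's x. A box let go just above it, long side along the diverter's x, slides into the bin on the low side. At the stops the raised edge is 228 mm above the worktop, 57 mm off the middle
- lever_grip (a point): middle of the lever's round black grip (20 mm diameter, 40 mm long along the lever), 85 mm from the hinge axis, which lies 185 mm above the worktop; upright the lever's top is 290 mm up. The lever stands in front of the chute, its middle line 28 mm off the front sheet, and turns with the deck
- deck (a joint): tilt of deck and lever, rad, -0.62 to 0.62 between its stops: positive = lever leans to the left (+y) and boxes go to the left bin; negative = right. Stays where it is left by friction; about 5 N at the grip moves it, pushed from the side or gripped
- strip_canister: bystander: upright test strip canister, 47 mm diameter, 110 mm high, origin under its centre
- oil_bottle: bystander: small upright amber bottle with black cap, 29 mm diameter, 76 mm high, origin under its centre

How it is judged:
At the end, for the whole second after the job is handed in: every empty box lies at rest in the left bin and every box with a clamp inside in the right bin, and the lever is over to the left (joint above 0.5 rad) (((x of clamp_1_c0 in the frame of bin_recheck between -0.082 and 0.082 m and y of clamp_1_c0 in the frame of bin_recheck between -0.078 and 0.078 m and z of clamp_1_c0 in the frame of bin_recheck between -0.01 and 0.15 m) or (x of box_1 in the frame of bin_reuse between -0.082 and 0.082 m and y of box_1 in the frame of bin_reuse between -0.078 and 0.078 m and z of box_1 in the frame of bin_reuse between -0.01 and 0.15 m)) and x of clamp_1_c0 in the frame of bin_recheck between -0.082 and 0.082 m and y of clamp_1_c0 in the frame of bin_recheck between -0.078 and 0.078 m and z of clamp_1_c0 in the frame of bin_recheck between -0.01 and 0.15 m and ((x of box_1 in the frame of bin_reuse between -0.082 and 0.082 m and y of box_1 in the frame of bin_reuse between -0.078 and 0.078 m and z of box_1 in the frame of bin_reuse between -0.01 and 0.15 m) or (x of box_1 in the frame of bin_recheck between -0.082 and 0.082 m and y of box_1 in the frame of bin_recheck between -0.078 and 0.078 m and z of box_1 in the frame of bin_recheck between -0.01 and 0.15 m)) and linear speed of each of box_1, box_2, box_3, box_4 below 0.05 m/s and ((x of clamp_2_c0 in the frame of bin_recheck between -0.082 and 0.082 m and y of clamp_2_c0 in the frame of bin_recheck between -0.078 and 0.078 m and z of clamp_2_c0 in the frame of bin_recheck between -0.01 and 0.15 m) or (x of box_2 in the frame of bin_reuse between -0.082 and 0.082 m and y of box_2 in the frame of bin_reuse between -0.078 and 0.078 m and z of box_2 in the frame of bin_reuse between -0.01 and 0.15 m)) and x of clamp_2_c0 in the frame of bin_recheck between -0.082 and 0.082 m and y of clamp_2_c0 in the frame of bin_recheck between -0.078 and 0.078 m and z of clamp_2_c0 in the frame of bin_recheck between -0.01 and 0.15 m and ((x of box_2 in the frame of bin_reuse between -0.082 and 0.082 m and y of box_2 in the frame of bin_reuse between -0.078 and 0.078 m and z of box_2 in the frame of bin_reuse between -0.01 and 0.15 m) or (x of box_2 in the frame of bin_recheck between -0.082 and 0.082 m and y of box_2 in the frame of bin_recheck between -0.078 and 0.078 m and z of box_2 in the frame of bin_recheck between -0.01 and 0.15 m)) and ((z of inside_3 in the frame of box_3 above 0.004 m and (x of box_3 in the frame of bin_recheck between -0.082 and 0.082 m and y of box_3 in the frame of bin_recheck between -0.078 and 0.078 m and z of box_3 in the frame of bin_recheck between -0.01 and 0.15 m)) or (z of inside_3 in the frame of box_3 below 0.004 m and (x of box_3 in the frame of bin_reuse between -0.082 and 0.082 m and y of box_3 in the frame of bin_reuse between -0.078 and 0.078 m and z of box_3 in the frame of bin_reuse between -0.01 and 0.15 m))) and ((z of inside_4 in the frame of box_4 above 0.004 m and (x of box_4 in the frame of bin_recheck between -0.082 and 0.082 m and y of box_4 in the frame of bin_recheck between -0.078 and 0.078 m and z of box_4 in the frame of bin_recheck between -0.01 and 0.15 m)) or (z of inside_4 in the frame of box_4 below 0.004 m and (x of box_4 in the frame of bin_reuse between -0.082 and 0.082 m and y of box_4 in the frame of bin_reuse between -0.078 and 0.078 m and z of box_4 in the frame of bin_reuse between -0.01 and 0.15 m))) and value of joint deck above 0.5 rad); the robot touches nothing.
It fails at once if the canister or the oil bottle is knocked over (angle between any of strip_canister, oil_bottle's own z axis and vertical above 0.6 rad).
Of clamp_1, clamp_2 only 1 to 2 are there at a start; the rules pass over those that are not, and their reading is None.
Of box_3, box_4 only 1 to 2 are there at a start; the rules pass over those that are not, and their reading is None.
At some moment in a run one of box_1, box_2, box_3, box_4 may be knocked a few centimetres aside while the robot is not near it.
It also fails if it takes over 210 s, if anything falls off the work surface, if the arm or the gripper's body presses on something with over 40 N, if the wrist force passes 120 N, or if a joint passes its speed limit or range.

## Working session

There is one attempt and no reset: what is moved stays moved. The work goes in short steps, Python scripts to look and compute and a tool call to move; the robot and the scene stay as the last step left them, time stands still between calls to the robot, and variables do not carry over. Pictures are saved under pics/ and viewed, at most 14 in all, crops included, and the job is handed in when it is done.

Besides the shell and the picture viewer there is one more tool, called after ">>>" as name(argument=value, ...), one argument or row to a line, values as JSON. drive_tool: Moves the arm, as the interface text tells. Its arguments: {"type":"object","properties":{"motion":{"type":"array"}},"required":["motion"]}

```bash
mkdir -p pics
python3 - <<'E'
from station import readout,capture,get_calibration
import cv2
for n in("top","side"):
    cv2.imwrite(f"pics/{n}0.png",capture(n)[:,:,::-1]); print(n,get_calibration(n))
print(readout.observe())
E
```

```text
top {'K': array([[506.09615638,   0.        , 310.42355051],
       [  0.        , 506.09615638, 247.02945663],
       [  0.        ,   0.        ,   1.        ]]), 'eye': array([ 0.25092837, -0.12548518,  1.64293595]), 'orientation': array([-2.42911761,  1.61330018, -0.20526015])}
side {'K': array([[582.14709686,   0.        , 316.12668753],
       [  0.        , 582.14709686, 242.79232067],
       [  0.        ,   0.        ,   1.        ]]), 'eye': array([0.86002657, 1.07677137, 1.10829182]), 'orientation': array([-0.40020988, -2.75562005,  1.23593596])}
{'time_s': 0.1, 'joint_pos': array([-1.34198167e+00,  3.42646687e-01,  1.52491671e+00,  2.25302726e-05,
        1.27539519e+00, -1.46025566e-01]), 'dq': array([-0.00077522, -0.0024789 , -0.00415433,  0.0002938 ,  0.000356  ,
       -0.00201752]), 'joint_torque': array([ 1.39230200e-03, -4.32006133e+01, -2.44694495e+01,  7.19041144e-02,
        5.25509776e-02, -4.88398518e-05]), 'tcp_pos': array([ 0.19214976, -0.488199  ,  0.23411942]), 'tcp_rot': array([-3.08523789e+00, -5.85092051e-01,  5.49457873e-05]), 'contact_force': array([-0.43412686, -0.84206879, -0.00723267]), 'ft_torque': array([ 0.01293557, -0.06817926,  0.03290353]), 'gripper_force': 0.0, 'finger_gap': 0.9951753561276189}
```

View pics/top0.png

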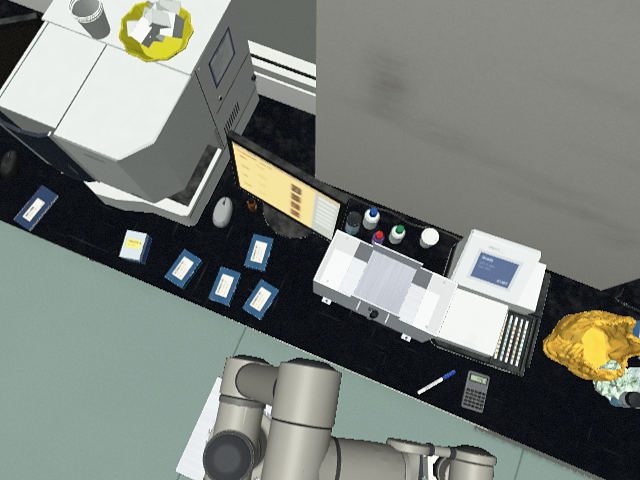

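View pics/side0.png

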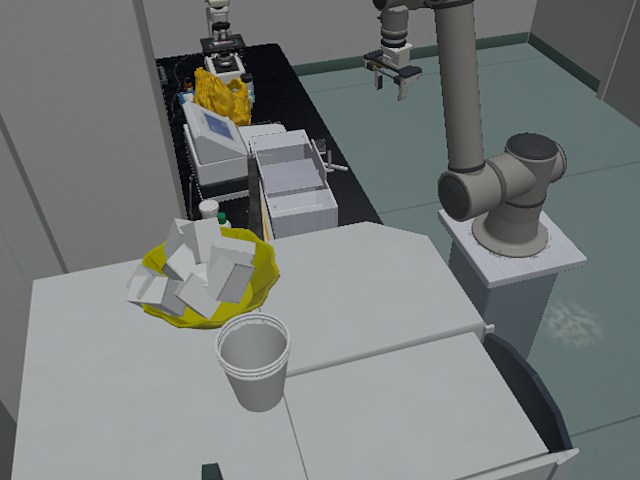

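The top picture shows four blue boxes near (259,252), (183,268), (224,286) and (260,298). The chute is around (385,283), with its lever at about (373,314). The oil bottle is near (251,204), and a canister candidate is near (352,222).

```bash
cat > h.py <<'E'
import numpy as np,cv2
from scipy.spatial.transform import Rotation as R
from station import readout,capture,get_calibration
def ray(n,uv,z):
    c=get_calibration(n);M=R.from_rotvec(c['orientation']).as_matrix()
    d=M@np.linalg.solve(c['K'],[uv[0],uv[1],1]);return c['eye']+d*(z-c['eye'][2])/d[2]
def proj(n,P):
    c=get_calibration(n);M=R.from_rotvec(c['orientation']).as_matrix()
    q=c['K']@(M.T@(np.array(P)-c['eye']));return q[:2]/q[2]
def boxes(name="top",show=None):
    im=capture(name)[:,:,::-1].copy()
    hsv=cv2.cvtColor(im,cv2.COLOR_BGR2HSV)
    m=cv2.inRange(hsv,(95,80,40),(120,255,255))
    m=cv2.morphologyEx(m,cv2.MORPH_CLOSE,np.ones((3,3)))
    cs,_=cv2.findContours(m,cv2.RETR_EXTERNAL,cv2.CHAIN_APPROX_NONE)
    for c in cs:
        if cv2.contourArea(c)<250: continue
        w=np.array([ray("top",p[0],0.034)[:2] for p in c],np.float32)
        (x,y),s,a=cv2.minAreaRect(w)
        b=cv2.boxPoints(((x,y),s,a));e=[b[1]-b[0],b[2]-b[1]];l=max(e,key=np.linalg.norm)
        print(np.round(c.mean((0,1))),"c",np.round((x,y),3),"s",np.round(s,3),"long dir deg",round(np.degrees(np.arctan2(l[1],l[0]))%180,1))
    return im
E
python3 - <<'E'
from h import *
im=boxes()
z=cv2.resize(im[200:350,150:470],None,fx=2.5,fy=2.5,interpolation=cv2.INTER_CUBIC);cv2.imwrite("pics/z.png",z)
print(get_calibration("top")and R.from_rotvec(get_calibration("top")['orientation']).as_matrix().round(2))
E
```

```text
[261. 299.] c [0.422 0.127] s [0.076 0.114] long dir deg 171.3
[224. 286.] c [0.416 0.252] s [0.116 0.077] long dir deg 3.2
[494. 270.] c [ 0.802 -0.533] s [0.084 0.133] long dir deg 93.3
[183. 269.] c [0.415 0.4  ] s [0.081 0.114] long dir deg 170.0
[259. 252.] c [0.56  0.197] s [0.119 0.076] long dir deg 8.1
[ 37. 208.] c [0.411 0.951] s [0.078 0.15 ] long dir deg 170.0
[[ 0.39 -0.89  0.23]
 [-0.92 -0.37  0.1 ]
 [-0.   -0.26 -0.97]]
```

View pics/z.png

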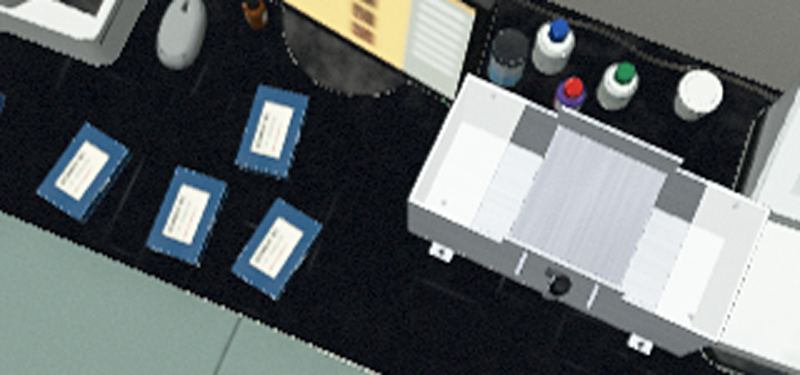

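The enlarged view puts the chute's top corners at about (470,75), (410,200) and (768,208). The lever's grip is at about (560,285), leaning only slightly if at all.

Run:
```python
from h import *
f=lambda u,v:(u/2.5+150,v/2.5+200)
A=ray("top",f(470,75),.205);B=ray("top",f(410,200),.205);C=ray("top",f(768,208),.205)
print(A,B,C,np.linalg.norm(A-B),np.linalg.norm(A-C))
ctr=(B+C)/2; d=A-C; yaw=np.arctan2(d[1],d[0])-np.pi/2; e=A-B; print("ctr",ctr,"yaw",yaw,np.arctan2(e[1],e[0]))
for z in(.25,.27):print("lever",ray("top",f(560,285),z))
y=yaw;Rm=np.array([[np.cos(y),-np.sin(y)],[np.sin(y),np.cos(y)]])
for t in(-.62,-.3,0,.3,.62):
    p=ctr[:2]+Rm@[-.084-.028,.085*np.sin(t)];q=proj("top",[*p,.185+.085*np.cos(t)]);print(t,p,((q-[150,200])*2.5).round())
for n,uv in(("oil",(251,206)),):print(n,ray("top",uv,.06))
for uv in((510,45),(700,90),(572,90)):print(ray("top",f(*uv),.1))
# draw hypothesised edges
im=cv2.imread("pics/z.png")
def ln(p,q,c):
    P=[ctr[:2]+Rm@a[:2] for a in(p,q)]
    u=[tuple(int(v) for v in (proj("top",[*P[i],(p,q)[i][2]])-[150,200])*2.5) for i in(0,1)];cv2.line(im,*u,c,1)
k=[(-.084,-.192),(-.084,.192),(.084,.192),(.084,-.192)]
for i in range(4):
  ln((*k[i],.205),(*k[(i+1)%4],.205),(0,0,255)); ln((*k[i],0),(*k[(i+1)%4],0),(0,255,255))
for s,c in((1,(0,255,0)),(-1,(255,0,255))):
  for yy in(-.07,.07):ln((-.077,yy*.81,.187-s*yy*.58),(.077,yy*.81,.187-s*yy*.58),c)
cv2.imwrite("pics/z2.png",im)
s=capture("side")[:,:,::-1];cv2.imwrite("pics/s2.png",cv2.resize(s[110:250,160:380],None,fx=3.6,fy=3.6,interpolation=cv2.INTER_CUBIC))
```

```text
[ 0.68013886 -0.02675434  0.205     ] [ 0.51348582 -0.01945741  0.205     ] [ 0.66475018 -0.40343303  0.205     ] 0.16681271258603914 0.37699290852549694
ctr [ 0.589118   -0.21144522  0.205     ] yaw -0.04083087741335811 -0.04375718649866591
lever [ 0.48152398 -0.2116158   0.25      ]
lever [ 0.47821305 -0.21037912  0.27      ]
-0.62 [ 0.47519535 -0.25622026] [597. 306.]
-0.3 [ 0.47618599 -0.23197172] [578. 295.]
0 [ 0.47721135 -0.20687343] [557. 285.]
0.3 [ 0.4782367  -0.18177515] [535. 275.]
0.62 [ 0.47922734 -0.15752661] [514. 267.]
oil [0.68883628 0.27969928 0.06      ]
[ 0.76849043 -0.05170844  0.1       ]
[ 0.80594328 -0.29577857  0.1       ]
[ 0.74314586 -0.14625293  0.1       ]
```

View pics/z2.png

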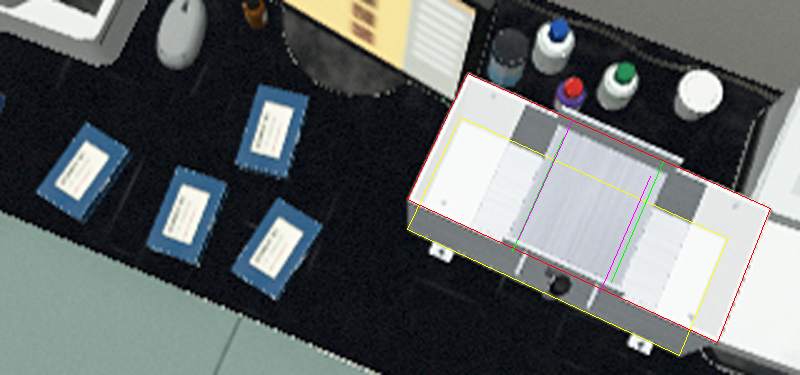

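View pics/s2.png

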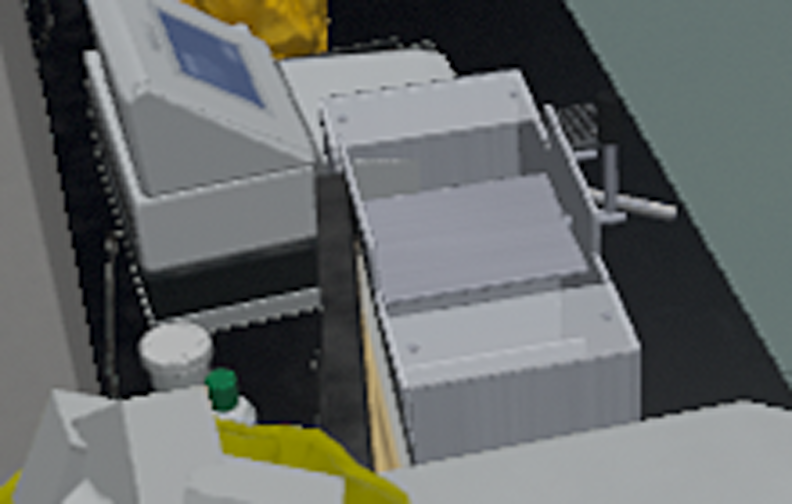

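The overlay matches the chute well, and the lever appears about upright. In the side picture I'll check how the small posts near (610,180) relate to the lever.

```bash
cat >> h.py <<'E'
ctr=np.array([.589,-.211]);YAW=-.042
def dv(x,y): return ctr+np.array([[np.cos(YAW),-np.sin(YAW)],[np.sin(YAW),np.cos(YAW)]])@[x,y]
def go(x,y,z,ang=None,n=10):
    """ang: world angle (deg) of the tool y (closing) axis, mod 180"""
    s=readout.observe();M=R.from_rotvec(s['tcp_rot']).as_matrix()
    a=np.arctan2(M[1,1],M[0,1]); da=0
    if ang is not None: da=(np.radians(ang)-a+np.pi/2)%np.pi-np.pi/2
    rz=-da/n # tool z down
    d=M.T@(np.array([x,y,z])-s['tcp_pos'])
    S=sum(R.from_rotvec([0,0,k*rz]).as_matrix()[:2,:2] for k in range(n))
    t=np.linalg.solve(S,d[:2])
    print(f"n={n} tx {t[0]:.4f} ty {t[1]:.4f} tz {d[2]/n:.4f} rz {rz:.4f} | tot d {d.round(4)} q6 {s['joint_pos'][5]:.2f} t {s['time_s']:.1f} zdev {M[2,2]:.4f} F {np.round(s['contact_force'],2)}")
E
python3 - <<'E'
from h import *
g=lambda p:((proj("side",p)-[160,110])*3.6).round()
for p in([-.112,0,.185],[-.112,0,.27],[-.112,0,.29],[-.084,0,.205],[-.084,.192,.205],[-.084,.1,.205],[-.08,.07,.243],[-.112,.06,.185]):print(p,g([*dv(*p[:2]),p[2]]))
for t in(-.62,.62):print(t,g([*dv(-.112,.085*np.sin(t)),.185+.085*np.cos(t)]))
b=dict(zip("ABCD",[(.422,.127,171.3),(.416,.252,3.2),(.415,.4,170),(.56,.197,8.1)]))
go(*dv(-.112,-.03),.33,90+np.degrees(YAW),18)
E
```

```text
[-0.112, 0, 0.185] [605. 210.]
[-0.112, 0, 0.27] [604. 115.]
[-0.112, 0, 0.29] [604.  92.]
[-0.084, 0, 0.205] [569. 194.]
[-0.084, 0.192, 0.205] [635. 345.]
[-0.084, 0.1, 0.205] [602. 269.]
[-0.08, 0.07, 0.243] [586. 204.]
[-0.112, 0.06, 0.185] [625. 255.]
-0.62 [588. 100.]
0.62 [622. 169.]
n=18 tx 0.0181 ty -0.0111 tz -0.0053 rz 0.0232 | tot d [ 0.3562 -0.1308 -0.0955] q6 -0.15 t 0.2 zdev -1.0000 F [ 0.36 -0.15  1.17]
```

>>> drive_tool(
  motion=[
    {"tx": 0.0163, "ty": -0.01, "tz": -0.0048, "rz": 0.0209},
    {"tx": 0.0163, "ty": -0.01, "tz": -0.0048, "rz": 0.0209},
    {"tx": 0.0163, "ty": -0.01, "tz": -0.0048, "rz": 0.0209},
    {"tx": 0.0163, "ty": -0.01, "tz": -0.0048, "rz": 0.0209},
    {"tx": 0.0163, "ty": -0.01, "tz": -0.0048, "rz": 0.0209},
    {"tx": 0.0163, "ty": -0.01, "tz": -0.0048, "rz": 0.0209},
    {"tx": 0.0163, "ty": -0.01, "tz": -0.0048, "rz": 0.0209},
    {"tx": 0.0163, "ty": -0.01, "tz": -0.0048, "rz": 0.0209},
    {"tx": 0.0163, "ty": -0.01, "tz": -0.0048, "rz": 0.0209},
    {"tx": 0.0163, "ty": -0.01, "tz": -0.0048, "rz": 0.0209},
  ],
)

```text
schema error: expected keys tx, ty, tz, rx, ry, rz, fingers
```

>>> drive_tool(
  motion=[
    {"tx": 0.0163, "ty": -0.01, "tz": -0.0048, "rz": 0.0209},
    {"tx": 0.0163, "ty": -0.01, "tz": -0.0048, "rz": 0.0209},
    {"tx": 0.0163, "ty": -0.01, "tz": -0.0048, "rz": 0.0209},
    {"tx": 0.0163, "ty": -0.01, "tz": -0.0048, "rz": 0.0209},
    {"tx": 0.0163, "ty": -0.01, "tz": -0.0048, "rz": 0.0209},
    {"tx": 0.0163, "ty": -0.01, "tz": -0.0048, "rz": 0.0209},
    {"tx": 0.0163, "ty": -0.01, "tz": -0.0048, "rz": 0.0209},
    {"tx": 0.0163, "ty": -0.01, "tz": -0.0048, "rz": 0.0209},
    {"tx": 0.0163, "ty": -0.01, "tz": -0.0048, "rz": 0.0209},
    {"tx": 0.0163, "ty": -0.01, "tz": -0.0048, "rz": 0.0209},
  ],
)

```text
schema error: expected keys tx, ty, tz, rx, ry, rz, fingers
```

Run:
```python
from h import *
print(readout.observe()['tcp_pos'],dv(-.112,0))
go(*dv(-.112,0),.252,90+np.degrees(YAW),10)
cv2.imwrite("pics/a.png",cv2.resize(capture("top")[200:350,150:470,::-1],None,fx=2.5,fy=2.5))
```

```text
[ 0.19218978 -0.48832188  0.23431027] [ 0.47709877 -0.20629738]
n=10 tx 0.0335 ty -0.0226 tz -0.0017 rz 0.0417 | tot d [ 0.3684 -0.1582 -0.0175] q6 -0.15 t 0.2 zdev -1.0000 F [ 0.36 -0.15  1.17]
```

>>> drive_tool(
  motion=[
    {"tx": 0.0335, "ty": -0.0226, "tz": -0.0096, "rx": 0, "ry": 0, "rz": 0.0417, "fingers": 1},
    {"tx": 0.0335, "ty": -0.0226, "tz": -0.0096, "rx": 0, "ry": 0, "rz": 0.0417, "fingers": 1},
    {"tx": 0.0335, "ty": -0.0226, "tz": -0.0096, "rx": 0, "ry": 0, "rz": 0.0417, "fingers": 1},
    {"tx": 0.0335, "ty": -0.0226, "tz": -0.0096, "rx": 0, "ry": 0, "rz": 0.0417, "fingers": 1},
    {"tx": 0.0335, "ty": -0.0226, "tz": -0.0096, "rx": 0, "ry": 0, "rz": 0.0417, "fingers": 1},
    {"tx": 0.0335, "ty": -0.0226, "tz": -0.0096, "rx": 0, "ry": 0, "rz": 0.0417, "fingers": 1},
    {"tx": 0.0335, "ty": -0.0226, "tz": -0.0096, "rx": 0, "ry": 0, "rz": 0.0417, "fingers": 1},
    {"tx": 0.0335, "ty": -0.0226, "tz": -0.0096, "rx": 0, "ry": 0, "rz": 0.0417, "fingers": 1},
    {"tx": 0.0335, "ty": -0.0226, "tz": -0.0096, "rx": 0, "ry": 0, "rz": 0.0417, "fingers": 1},
    {"tx": 0.0335, "ty": -0.0226, "tz": -0.0096, "rx": 0, "ry": 0, "rz": 0.0417, "fingers": 1},
  ],
)

```text
time_s: 1.08
tcp_pos: [0.4784, -0.2043, 0.3314]
tcp_rot: [3.141, -0.069, 0.0]
contact_force: [0.6, -1.7, 0.8]
finger_gap: 0.998
gripper_force: 0.0
```

Run:
```python
from h import *
print(readout.observe()['tcp_pos'],dv(-.112,0))
go(*dv(-.112,0),.252,90+np.degrees(YAW),10)
cv2.imwrite("pics/a.png",cv2.resize(capture("top")[200:350,150:470,::-1],None,fx=2.5,fy=2.5))
go(*dv(-.112,0),.252,90+np.degrees(YAW),10)
```

```text
[ 0.47836408 -0.20431435  0.33143688] [ 0.47709877 -0.20629738]
n=10 tx -0.0001 ty 0.0002 tz 0.0079 rz -0.0002 | tot d [-0.0012  0.002   0.0794] q6 1.06 t 1.1 zdev -1.0000 F [ 0.55 -1.72  0.8 ]
n=10 tx -0.0007 ty 0.0006 tz 0.0081 rz -0.0001 | tot d [-0.0069  0.0061  0.0808] q6 1.07 t 1.1 zdev -1.0000 F [0.35 4.   0.19]
```

View pics/a.png

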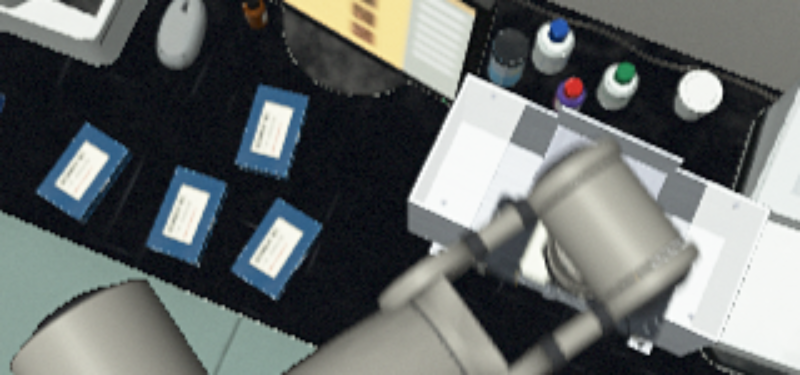

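The wrist now stands over the lever at about (580,270), and the boxes haven't moved.

>>> drive_tool(
  motion=[
    {"tx": -0.0003, "ty": 0.0003, "tz": 0.008, "rx": 0, "ry": 0, "rz": 0, "fingers": 1},
    {"tx": -0.0003, "ty": 0.0003, "tz": 0.008, "rx": 0, "ry": 0, "rz": 0, "fingers": 1},
    {"tx": -0.0003, "ty": 0.0003, "tz": 0.008, "rx": 0, "ry": 0, "rz": 0, "fingers": 1},
    {"tx": -0.0003, "ty": 0.0003, "tz": 0.008, "rx": 0, "ry": 0, "rz": 0, "fingers": 1},
    {"tx": -0.0003, "ty": 0.0003, "tz": 0.008, "rx": 0, "ry": 0, "rz": 0, "fingers": 1},
    {"tx": -0.0003, "ty": 0.0003, "tz": 0.008, "rx": 0, "ry": 0, "rz": 0, "fingers": 1},
    {"tx": -0.0003, "ty": 0.0003, "tz": 0.008, "rx": 0, "ry": 0, "rz": 0, "fingers": 1},
    {"tx": -0.0003, "ty": 0.0003, "tz": 0.008, "rx": 0, "ry": 0, "rz": 0, "fingers": 1},
    {"tx": -0.0003, "ty": 0.0003, "tz": 0.008, "rx": 0, "ry": 0, "rz": 0, "fingers": 1},
    {"tx": -0.0003, "ty": 0.0003, "tz": 0.008, "rx": 0, "ry": 0, "rz": 0, "fingers": 1},
  ],
)

```text
time_s: 1.97
tcp_pos: [0.474, -0.2092, 0.2499]
tcp_rot: [3.141, -0.067, -0.0]
contact_force: [-0.2, -0.3, -0.8]
finger_gap: 1.003
gripper_force: 0.0
```

>>> drive_tool(
  motion=[
    {"tx": 0, "ty": 0.008, "tz": 0, "rx": 0, "ry": 0, "rz": 0, "fingers": 1},
    {"tx": 0, "ty": 0.008, "tz": 0, "rx": 0, "ry": 0, "rz": 0, "fingers": 1},
    {"tx": 0, "ty": 0.008, "tz": 0, "rx": 0, "ry": 0, "rz": 0, "fingers": 1},
    {"tx": 0, "ty": 0.008, "tz": 0, "rx": 0, "ry": 0, "rz": 0, "fingers": 1},
    {"tx": 0, "ty": 0.008, "tz": 0, "rx": 0, "ry": 0, "rz": 0, "fingers": 1},
    {"tx": 0, "ty": 0.008, "tz": 0, "rx": 0, "ry": 0, "rz": 0, "fingers": 1},
    {"tx": 0, "ty": 0.008, "tz": 0, "rx": 0, "ry": 0, "rz": 0, "fingers": 1},
    {"tx": 0, "ty": 0.008, "tz": 0, "rx": 0, "ry": 0, "rz": 0, "fingers": 1},
    {"tx": 0, "ty": 0.008, "tz": 0, "rx": 0, "ry": 0, "rz": 0, "fingers": 1},
    {"tx": 0, "ty": 0.008, "tz": 0, "rx": 0, "ry": 0, "rz": 0, "fingers": 1},
  ],
)

```text
time_s: 2.8
tcp_pos: [0.4704, -0.2835, 0.2489]
tcp_rot: [-3.126, 0.065, 0.005]
contact_force: [4.8, 42.4, 1.3]
finger_gap: 1.002
gripper_force: 21.1
```

>>> drive_tool(
  motion=[
    {"tx": 0, "ty": -0.01, "tz": 0, "rx": 0, "ry": 0, "rz": 0, "fingers": 1},
    {"tx": 0, "ty": -0.015, "tz": 0, "rx": 0, "ry": 0, "rz": 0, "fingers": 1},
    {"tx": 0, "ty": 0, "tz": -0.01, "rx": 0, "ry": 0, "rz": 0, "fingers": 1},
    {"tx": 0, "ty": 0, "tz": -0.01, "rx": 0, "ry": 0, "rz": 0, "fingers": 1},
    {"tx": 0, "ty": 0, "tz": -0.01, "rx": 0, "ry": 0, "rz": 0, "fingers": 1},
    {"tx": 0, "ty": 0, "tz": -0.01, "rx": 0, "ry": 0, "rz": 0, "fingers": 1},
    {"tx": 0, "ty": 0, "tz": -0.01, "rx": 0, "ry": 0, "rz": 0, "fingers": 1},
    {"tx": 0, "ty": 0, "tz": -0.01, "rx": 0, "ry": 0, "rz": 0, "fingers": 1},
    {"tx": 0, "ty": 0, "tz": -0.01, "rx": 0, "ry": 0, "rz": 0, "fingers": 1},
    {"tx": 0, "ty": 0, "tz": 0, "rx": 0, "ry": 0, "rz": 0, "fingers": 1},
  ],
)

```text
time_s: 3.63
tcp_pos: [0.4724, -0.2647, 0.3233]
tcp_rot: [3.138, -0.067, 0.005]
contact_force: [0.2, 0.2, 0.8]
finger_gap: 1.0
gripper_force: 0.0
```

Run:
```python
from h import *
boxes()
go(.422,.127,.10,81.3,12)
```

```text
[261. 299.] c [0.422 0.127] s [0.076 0.114] long dir deg 171.3
[224. 286.] c [0.416 0.251] s [0.116 0.077] long dir deg 4.2
[494. 270.] c [ 0.802 -0.533] s [0.085 0.132] long dir deg 92.6
[183. 269.] c [0.415 0.4  ] s [0.081 0.114] long dir deg 170.4
[259. 252.] c [0.56  0.197] s [0.119 0.076] long dir deg 8.1
[ 37. 207.] c [0.411 0.951] s [0.078 0.151] long dir deg 170.5
n=12 tx -0.0072 ty -0.0321 tz 0.0184 rz 0.0091 | tot d [-0.0672 -0.3893  0.2213] q6 0.96 t 3.7 zdev -1.0000 F [ 0.28  1.14 -0.68]
```

>>> drive_tool(
  motion=[
    {"tx": -0.0067, "ty": -0.0386, "tz": 0.01, "rx": 0, "ry": 0, "rz": 0.011, "fingers": 1},
    {"tx": -0.0067, "ty": -0.0386, "tz": 0.01, "rx": 0, "ry": 0, "rz": 0.011, "fingers": 1},
    {"tx": -0.0067, "ty": -0.0386, "tz": 0.01, "rx": 0, "ry": 0, "rz": 0.011, "fingers": 1},
    {"tx": -0.0067, "ty": -0.0386, "tz": 0.01, "rx": 0, "ry": 0, "rz": 0.011, "fingers": 1},
    {"tx": -0.0067, "ty": -0.0386, "tz": 0.02, "rx": 0, "ry": 0, "rz": 0.011, "fingers": 1},
    {"tx": -0.0067, "ty": -0.0386, "tz": 0.02, "rx": 0, "ry": 0, "rz": 0.011, "fingers": 1},
    {"tx": -0.0067, "ty": -0.0386, "tz": 0.02, "rx": 0, "ry": 0, "rz": 0.011, "fingers": 1},
    {"tx": -0.0067, "ty": -0.0386, "tz": 0.03, "rx": 0, "ry": 0, "rz": 0.011, "fingers": 1},
    {"tx": -0.0067, "ty": -0.0386, "tz": 0.03, "rx": 0, "ry": 0, "rz": 0.011, "fingers": 1},
    {"tx": -0.0067, "ty": -0.0386, "tz": 0.03, "rx": 0, "ry": 0, "rz": 0.011, "fingers": 1},
  ],
)

```text
time_s: 4.52
tcp_pos: [0.4409, 0.1034, 0.1466]
tcp_rot: [3.132, -0.24, -0.0]
contact_force: [0.5, 0.2, -0.4]
finger_gap: 1.0
gripper_force: 0.0
```

Run:
```python
from h import *
capture("top")
go(.422,.127,.012,81.3,8)
```

```text
n=8 tx -0.0022 ty -0.0021 tz 0.0163 rz 0.0000 | tot d [-0.0173 -0.0166  0.1304] q6 1.79 t 4.6 zdev -1.0000 F [-4.65  3.83 -3.68]
```

>>> drive_tool(
  motion=[
    {"tx": -0.004, "ty": -0.0045, "tz": 0.01, "rx": 0, "ry": 0, "rz": 0, "fingers": 1},
    {"tx": -0.004, "ty": -0.0045, "tz": 0.012, "rx": 0, "ry": 0, "rz": 0, "fingers": 1},
    {"tx": -0.004, "ty": -0.0045, "tz": 0.018, "rx": 0, "ry": 0, "rz": 0, "fingers": 1},
    {"tx": -0.003, "ty": -0.0045, "tz": 0.02, "rx": 0, "ry": 0, "rz": 0, "fingers": 1},
    {"tx": 0, "ty": 0, "tz": 0.02, "rx": 0, "ry": 0, "rz": 0, "fingers": 1},
    {"tx": 0, "ty": 0, "tz": 0.02, "rx": 0, "ry": 0, "rz": 0, "fingers": 1},
    {"tx": 0, "ty": 0, "tz": 0.015, "rx": 0, "ry": 0, "rz": 0, "fingers": 1},
    {"tx": 0, "ty": 0, "tz": 0.01, "rx": 0, "ry": 0, "rz": 0, "fingers": 1},
    {"tx": 0, "ty": 0, "tz": 0.005, "rx": 0, "ry": 0, "rz": 0, "fingers": 1},
    {"tx": 0, "ty": 0, "tz": 0, "rx": 0, "ry": 0, "rz": 0, "fingers": 1},
  ],
)

```text
time_s: 5.4
tcp_pos: [0.4287, 0.1217, 0.0167]
tcp_rot: [3.132, -0.239, -0.004]
contact_force: [0.2, 0.8, 0.7]
finger_gap: 0.998
gripper_force: 0.0
```

>>> drive_tool(
  motion=[
    {"tx": 0, "ty": 0, "tz": 0, "rx": 0, "ry": 0, "rz": 0, "fingers": 0},
    {"tx": 0, "ty": 0, "tz": 0, "rx": 0, "ry": 0, "rz": 0, "fingers": 0},
    {"tx": 0, "ty": 0, "tz": 0, "rx": 0, "ry": 0, "rz": 0, "fingers": 0},
    {"tx": 0, "ty": 0, "tz": 0, "rx": 0, "ry": 0, "rz": 0, "fingers": 0},
    {"tx": 0, "ty": 0, "tz": 0, "rx": 0, "ry": 0, "rz": 0, "fingers": 0},
    {"tx": 0, "ty": 0, "tz": 0, "rx": 0, "ry": 0, "rz": 0, "fingers": 0},
    {"tx": 0, "ty": 0, "tz": 0, "rx": 0, "ry": 0, "rz": 0, "fingers": 0},
    {"tx": 0, "ty": 0, "tz": 0, "rx": 0, "ry": 0, "rz": 0, "fingers": 0},
    {"tx": 0, "ty": 0, "tz": 0, "rx": 0, "ry": 0, "rz": 0, "fingers": 0},
    {"tx": 0, "ty": 0, "tz": 0, "rx": 0, "ry": 0, "rz": 0, "fingers": 0},
  ],
)

```text
time_s: 6.23
tcp_pos: [0.4301, 0.122, 0.0185]
tcp_rot: [-3.132, 0.239, -0.002]
contact_force: [0.5, 1.8, 6.3]
finger_gap: 0.75
gripper_force: 30.0
```

>>> drive_tool(
  motion=[
    {"tx": 0, "ty": 0, "tz": -0.01, "rx": 0, "ry": 0, "rz": 0, "fingers": 0},
    {"tx": 0, "ty": 0, "tz": -0.02, "rx": 0, "ry": 0, "rz": 0, "fingers": 0},
    {"tx": 0, "ty": 0, "tz": -0.025, "rx": 0, "ry": 0, "rz": 0, "fingers": 0},
    {"tx": 0, "ty": 0, "tz": -0.025, "rx": 0, "ry": 0, "rz": 0, "fingers": 0},
    {"tx": 0, "ty": 0, "tz": -0.02, "rx": 0, "ry": 0, "rz": 0, "fingers": 0},
    {"tx": 0, "ty": 0, "tz": -0.01, "rx": 0, "ry": 0, "rz": 0, "fingers": 0},
    {"tx": 0, "ty": 0, "tz": 0, "rx": 0, "ry": 0, "rz": 0, "fingers": 0},
    {"tx": 0, "ty": 0, "tz": 0, "rx": 0, "ry": 0, "rz": 0, "fingers": 0},
    {"tx": 0, "ty": 0, "tz": 0, "rx": 0, "ry": 0, "rz": 0, "fingers": 0},
    {"tx": 0, "ty": 0, "tz": 0, "rx": 0, "ry": 0, "rz": 0, "fingers": 0},
  ],
)

```text
time_s: 7.07
tcp_pos: [0.4287, 0.1217, 0.1266]
tcp_rot: [3.132, -0.239, -0.004]
contact_force: [0.0, 0.2, -4.2]
finger_gap: 0.747
gripper_force: 30.0
```

```bash
cat >> h.py <<'E'
def weigh(n=12):
    F=[];T=[]
    for i in range(n):
        capture("top");s=readout.observe();F.append(s['contact_force'][2]);T.append(s['joint_torque'][1:3])
    print("Fz",np.mean(F).round(2),"sd",np.std(F).round(2),"g",round(-np.mean(F)/9.81*1000),"gap",s['finger_gap'],s['gripper_force'])
E
python3 - <<'E'
from h import *
weigh()
go(*dv(0,-.005),.30,90+np.degrees(YAW),12)
E
```

```text
Fz -3.69 sd 0.44 g 376 gap 0.7459280012015356 29.983236640691757
n=12 tx 0.0161 ty 0.0267 tz -0.0143 rz -0.0092 | tot d [ 0.2086  0.3099 -0.1721] q6 1.83 t 7.7 zdev -1.0000 F [ 0.33 -0.72 -3.46]
```

The box weighs about 376 g, so there is a clamp inside. The lever is already over to the right.

>>> drive_tool(
  motion=[
    {"tx": 0.0, "ty": 0.01, "tz": -0.03, "rx": 0, "ry": 0, "rz": -0.011, "fingers": 0},
    {"tx": 0.0161, "ty": 0.0267, "tz": -0.036, "rx": 0, "ry": 0, "rz": -0.011, "fingers": 0},
    {"tx": 0.0161, "ty": 0.0267, "tz": -0.036, "rx": 0, "ry": 0, "rz": -0.011, "fingers": 0},
    {"tx": 0.0161, "ty": 0.0267, "tz": -0.036, "rx": 0, "ry": 0, "rz": -0.011, "fingers": 0},
    {"tx": 0.0161, "ty": 0.0267, "tz": -0.034, "rx": 0, "ry": 0, "rz": -0.011, "fingers": 0},
    {"tx": 0.0161, "ty": 0.0267, "tz": 0, "rx": 0, "ry": 0, "rz": -0.011, "fingers": 0},
    {"tx": 0.0161, "ty": 0.0267, "tz": 0, "rx": 0, "ry": 0, "rz": -0.011, "fingers": 0},
    {"tx": 0.0161, "ty": 0.0267, "tz": 0, "rx": 0, "ry": 0, "rz": -0.011, "fingers": 0},
    {"tx": 0.0161, "ty": 0.0267, "tz": 0, "rx": 0, "ry": 0, "rz": -0.011, "fingers": 0},
    {"tx": 0.0161, "ty": 0.0267, "tz": 0, "rx": 0, "ry": 0, "rz": -0.011, "fingers": 0},
  ],
)

```text
time_s: 8.5
tcp_pos: [0.5432, -0.1291, 0.283]
tcp_rot: [-3.141, 0.066, 0.0]
contact_force: [-0.4, 1.5, -2.4]
finger_gap: 0.744
gripper_force: 30.0
```

Run:
```python
from h import *
capture("top")
go(*dv(0,-.012),.24,90+np.degrees(YAW),8)
```

```text
n=8 tx 0.0059 ty 0.0108 tz 0.0053 rz -0.0003 | tot d [0.0469 0.0865 0.0427] q6 1.24 t 8.6 zdev -1.0000 F [-0.02 -5.16 -3.96]
```

>>> drive_tool(
  motion=[
    {"tx": 0.008, "ty": 0.0144, "tz": 0, "rx": 0, "ry": 0, "rz": 0, "fingers": 0},
    {"tx": 0.008, "ty": 0.0144, "tz": 0, "rx": 0, "ry": 0, "rz": 0, "fingers": 0},
    {"tx": 0.008, "ty": 0.0144, "tz": 0, "rx": 0, "ry": 0, "rz": 0, "fingers": 0},
    {"tx": 0.008, "ty": 0.0144, "tz": 0, "rx": 0, "ry": 0, "rz": 0, "fingers": 0},
    {"tx": 0.008, "ty": 0.0144, "tz": 0, "rx": 0, "ry": 0, "rz": 0, "fingers": 0},
    {"tx": 0.007, "ty": 0.0145, "tz": 0.003, "rx": 0, "ry": 0, "rz": 0, "fingers": 0},
    {"tx": 0, "ty": 0, "tz": 0.012, "rx": 0, "ry": 0, "rz": 0, "fingers": 0},
    {"tx": 0, "ty": 0, "tz": 0.012, "rx": 0, "ry": 0, "rz": 0, "fingers": 0},
    {"tx": 0, "ty": 0, "tz": 0.011, "rx": 0, "ry": 0, "rz": 0, "fingers": 0},
    {"tx": 0, "ty": 0, "tz": 0.005, "rx": 0, "ry": 0, "rz": 0, "fingers": 0},
  ],
)

```text
time_s: 9.38
tcp_pos: [0.5855, -0.2157, 0.2379]
tcp_rot: [-3.139, 0.067, 0.005]
contact_force: [-0.7, 0.4, -4.6]
finger_gap: 0.749
gripper_force: 30.0
```

>>> drive_tool(
  motion=[
    {"tx": 0, "ty": 0, "tz": 0, "rx": 0, "ry": 0, "rz": 0, "fingers": 0},
    {"tx": 0, "ty": 0, "tz": 0, "rx": 0, "ry": 0, "rz": 0, "fingers": 1},
    {"tx": 0, "ty": 0, "tz": 0, "rx": 0, "ry": 0, "rz": 0, "fingers": 1},
    {"tx": 0, "ty": 0, "tz": 0, "rx": 0, "ry": 0, "rz": 0, "fingers": 1},
    {"tx": 0, "ty": 0, "tz": 0, "rx": 0, "ry": 0, "rz": 0, "fingers": 1},
    {"tx": 0, "ty": 0, "tz": 0, "rx": 0, "ry": 0, "rz": 0, "fingers": 1},
    {"tx": 0, "ty": 0, "tz": 0, "rx": 0, "ry": 0, "rz": 0, "fingers": 1},
    {"tx": 0, "ty": 0, "tz": -0.02, "rx": 0, "ry": 0, "rz": 0, "fingers": 1},
    {"tx": 0, "ty": 0, "tz": -0.03, "rx": 0, "ry": 0, "rz": 0, "fingers": 1},
    {"tx": 0, "ty": 0, "tz": -0.03, "rx": 0, "ry": 0, "rz": 0, "fingers": 1},
  ],
)

```text
time_s: 10.22
tcp_pos: [0.5858, -0.2158, 0.3204]
tcp_rot: [-3.14, 0.066, 0.003]
contact_force: [1.0, -1.2, 0.7]
finger_gap: 1.0
gripper_force: 0.0
```

Run:
```python
from h import *
im=boxes()
cv2.imwrite("pics/b.png",cv2.resize(im[200:350,150:470],None,fx=2.5,fy=2.5))
go(.418,.253,.12,94,12)
```

```text
[494. 270.] c [ 0.802 -0.533] s [0.085 0.132] long dir deg 92.6
[183. 269.] c [0.415 0.4  ] s [0.081 0.114] long dir deg 170.1
[259. 253.] c [0.56  0.197] s [0.119 0.076] long dir deg 8.3
[ 37. 207.] c [0.411 0.951] s [0.078 0.151] long dir deg 170.0
n=12 tx -0.0139 ty -0.0394 tz 0.0170 rz -0.0093 | tot d [-0.1911 -0.463   0.2045] q6 1.14 t 10.3 zdev -0.9999 F [-0.92  0.45  3.8 ]
```

View pics/b.png

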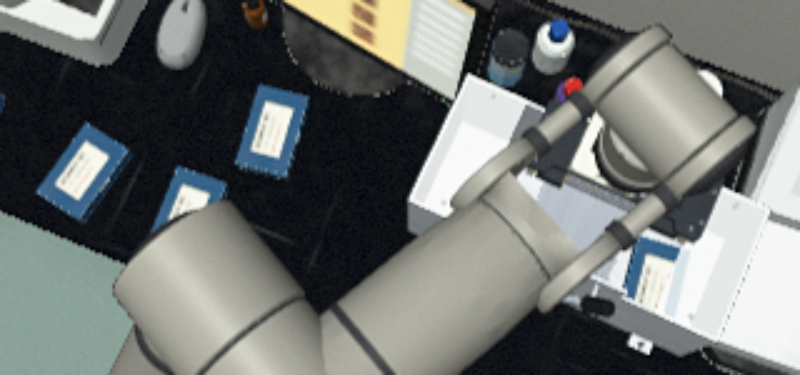

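The first box lies in the right bin at about (655,275), and the lever leans right at about (600,305).

>>> drive_tool(
  motion=[
    {"tx": -0.0111, "ty": -0.0315, "tz": 0, "rx": 0, "ry": 0, "rz": -0.0075, "fingers": 1},
    {"tx": -0.0111, "ty": -0.0315, "tz": 0, "rx": 0, "ry": 0, "rz": -0.0075, "fingers": 1},
    {"tx": -0.0111, "ty": -0.0315, "tz": 0, "rx": 0, "ry": 0, "rz": -0.0075, "fingers": 1},
    {"tx": -0.0111, "ty": -0.0315, "tz": 0, "rx": 0, "ry": 0, "rz": -0.0075, "fingers": 1},
    {"tx": -0.0111, "ty": -0.0315, "tz": 0, "rx": 0, "ry": 0, "rz": -0.0075, "fingers": 1},
    {"tx": -0.0111, "ty": -0.0315, "tz": 0.01, "rx": 0, "ry": 0, "rz": -0.0075, "fingers": 1},
    {"tx": -0.0111, "ty": -0.0315, "tz": 0.01, "rx": 0, "ry": 0, "rz": -0.0075, "fingers": 1},
    {"tx": -0.0111, "ty": -0.0315, "tz": 0.01, "rx": 0, "ry": 0, "rz": -0.0075, "fingers": 1},
    {"tx": -0.0111, "ty": -0.0315, "tz": 0.025, "rx": 0, "ry": 0, "rz": -0.0075, "fingers": 1},
    {"tx": -0.0111, "ty": -0.0315, "tz": 0.025, "rx": 0, "ry": 0, "rz": -0.0075, "fingers": 1},
  ],
)

```text
time_s: 11.1
tcp_pos: [0.4777, 0.1011, 0.2404]
tcp_rot: [-3.141, -0.052, -0.006]
contact_force: [0.9, 0.4, -0.5]
finger_gap: 1.003
gripper_force: 0.0
```

>>> drive_tool(
  motion=[
    {"tx": -0.0111, "ty": -0.0315, "tz": 0.025, "rx": 0, "ry": 0, "rz": -0.0075, "fingers": 1},
    {"tx": -0.0111, "ty": -0.0315, "tz": 0.025, "rx": 0, "ry": 0, "rz": -0.0075, "fingers": 1},
    {"tx": -0.0111, "ty": -0.0315, "tz": 0.025, "rx": 0, "ry": 0, "rz": -0.0075, "fingers": 1},
    {"tx": -0.0111, "ty": -0.0315, "tz": 0.025, "rx": 0, "ry": 0, "rz": -0.0075, "fingers": 1},
    {"tx": -0.0111, "ty": -0.0315, "tz": 0.015, "rx": 0, "ry": 0, "rz": -0.0075, "fingers": 1},
    {"tx": 0, "ty": 0, "tz": 0.01, "rx": 0, "ry": 0, "rz": 0, "fingers": 1},
    {"tx": 0, "ty": 0, "tz": 0, "rx": 0, "ry": 0, "rz": 0, "fingers": 1},
    {"tx": 0, "ty": 0, "tz": 0, "rx": 0, "ry": 0, "rz": 0, "fingers": 1},
    {"tx": 0, "ty": 0, "tz": 0, "rx": 0, "ry": 0, "rz": 0, "fingers": 1},
    {"tx": 0, "ty": 0, "tz": 0, "rx": 0, "ry": 0, "rz": 0, "fingers": 1},
  ],
)

```text
time_s: 11.93
tcp_pos: [0.4162, 0.2537, 0.1163]
tcp_rot: [-3.139, -0.108, -0.003]
contact_force: [-0.1, 0.1, -0.1]
finger_gap: 1.0
gripper_force: 0.0
```

Run:
```python
from h import *
boxes()
go(.418,.254,.016,93.7,8)
```

```text
[494. 270.] c [ 0.802 -0.533] s [0.085 0.132] long dir deg 92.7
[259. 252.] c [0.56  0.197] s [0.119 0.076] long dir deg 8.3
[ 36. 208.] c [0.411 0.951] s [0.078 0.15 ] long dir deg 170.0
n=8 tx 0.0002 ty -0.0000 tz 0.0125 rz 0.0005 | tot d [ 0.0017 -0.0002  0.1002] q6 1.89 t 12.0 zdev -1.0000 F [-0.06  0.07  0.1 ]
```

>>> drive_tool(
  motion=[
    {"tx": 0.0005, "ty": 0, "tz": 0.02, "rx": 0, "ry": 0, "rz": 0, "fingers": 1},
    {"tx": 0.0005, "ty": 0, "tz": 0.025, "rx": 0, "ry": 0, "rz": 0, "fingers": 1},
    {"tx": 0.0005, "ty": 0, "tz": 0.025, "rx": 0, "ry": 0, "rz": 0, "fingers": 1},
    {"tx": 0, "ty": 0, "tz": 0.02, "rx": 0, "ry": 0, "rz": 0, "fingers": 1},
    {"tx": 0, "ty": 0, "tz": 0.01, "rx": 0, "ry": 0, "rz": 0, "fingers": 1},
    {"tx": 0, "ty": 0, "tz": 0, "rx": 0, "ry": 0, "rz": 0, "fingers": 1},
    {"tx": 0, "ty": 0, "tz": 0, "rx": 0, "ry": 0, "rz": 0, "fingers": 0},
    {"tx": 0, "ty": 0, "tz": 0, "rx": 0, "ry": 0, "rz": 0, "fingers": 0},
    {"tx": 0, "ty": 0, "tz": 0, "rx": 0, "ry": 0, "rz": 0, "fingers": 0},
    {"tx": 0, "ty": 0, "tz": 0, "rx": 0, "ry": 0, "rz": 0, "fingers": 0},
  ],
)

```text
time_s: 12.82
tcp_pos: [0.4173, 0.2546, 0.0164]
tcp_rot: [-3.139, -0.11, -0.003]
contact_force: [-0.2, 4.0, 2.3]
finger_gap: 0.758
gripper_force: 1.3
```

>>> drive_tool(
  motion=[
    {"tx": 0, "ty": 0, "tz": 0, "rx": 0, "ry": 0, "rz": 0, "fingers": 0},
    {"tx": 0, "ty": 0, "tz": 0, "rx": 0, "ry": 0, "rz": 0, "fingers": 0},
    {"tx": 0, "ty": 0, "tz": -0.01, "rx": 0, "ry": 0, "rz": 0, "fingers": 0},
    {"tx": 0, "ty": 0, "tz": -0.02, "rx": 0, "ry": 0, "rz": 0, "fingers": 0},
    {"tx": 0, "ty": 0, "tz": -0.025, "rx": 0, "ry": 0, "rz": 0, "fingers": 0},
    {"tx": 0, "ty": 0, "tz": -0.025, "rx": 0, "ry": 0, "rz": 0, "fingers": 0},
    {"tx": 0, "ty": 0, "tz": -0.01, "rx": 0, "ry": 0, "rz": 0, "fingers": 0},
    {"tx": 0, "ty": 0, "tz": 0, "rx": 0, "ry": 0, "rz": 0, "fingers": 0},
    {"tx": 0, "ty": 0, "tz": 0, "rx": 0, "ry": 0, "rz": 0, "fingers": 0},
    {"tx": 0, "ty": 0, "tz": 0, "rx": 0, "ry": 0, "rz": 0, "fingers": 0},
  ],
)

```text
time_s: 13.65
tcp_pos: [0.4157, 0.254, 0.1044]
tcp_rot: [3.139, 0.111, -0.003]
contact_force: [-0.5, -0.9, -3.7]
finger_gap: 0.75
gripper_force: 30.0
```

Run:
```python
from h import *
weigh()
go(*dv(0,-.012),.30,90+np.degrees(YAW),15)
```

```text
Fz -3.59 sd 0.35 g 366 gap 0.7503918387920218 29.992498755455017
n=15 tx 0.0109 ty 0.0320 tz -0.0130 rz 0.0075 | tot d [ 0.138   0.4882 -0.1948] q6 1.89 t 14.2 zdev -1.0000 F [-0.53  0.64 -3.15]
```

About 366 g, so this one is loaded too.

>>> drive_tool(
  motion=[
    {"tx": 0.0109, "ty": 0.032, "tz": -0.03, "rx": 0, "ry": 0, "rz": 0.0075, "fingers": 0},
    {"tx": 0.0109, "ty": 0.032, "tz": -0.03, "rx": 0, "ry": 0, "rz": 0.0075, "fingers": 0},
    {"tx": 0.0109, "ty": 0.032, "tz": -0.03, "rx": 0, "ry": 0, "rz": 0.0075, "fingers": 0},
    {"tx": 0.0109, "ty": 0.032, "tz": -0.03, "rx": 0, "ry": 0, "rz": 0.0075, "fingers": 0},
    {"tx": 0.0109, "ty": 0.032, "tz": -0.03, "rx": 0, "ry": 0, "rz": 0.0075, "fingers": 0},
    {"tx": 0.0109, "ty": 0.032, "tz": -0.03, "rx": 0, "ry": 0, "rz": 0.0075, "fingers": 0},
    {"tx": 0.0109, "ty": 0.032, "tz": -0.015, "rx": 0, "ry": 0, "rz": 0.0075, "fingers": 0},
    {"tx": 0.0109, "ty": 0.032, "tz": 0, "rx": 0, "ry": 0, "rz": 0.0075, "fingers": 0},
    {"tx": 0.0109, "ty": 0.032, "tz": 0, "rx": 0, "ry": 0, "rz": 0.0075, "fingers": 0},
    {"tx": 0.0109, "ty": 0.032, "tz": 0, "rx": 0, "ry": 0, "rz": 0.0075, "fingers": 0},
  ],
)

```text
time_s: 15.08
tcp_pos: [0.5315, -0.0483, 0.2866]
tcp_rot: [3.141, -0.008, 0.001]
contact_force: [0.6, -0.1, -4.9]
finger_gap: 0.746
gripper_force: 30.0
```

>>> drive_tool(
  motion=[
    {"tx": 0.0109, "ty": 0.032, "tz": 0, "rx": 0, "ry": 0, "rz": 0.0075, "fingers": 0},
    {"tx": 0.0109, "ty": 0.032, "tz": 0, "rx": 0, "ry": 0, "rz": 0.0075, "fingers": 0},
    {"tx": 0.0109, "ty": 0.032, "tz": 0, "rx": 0, "ry": 0, "rz": 0.0075, "fingers": 0},
    {"tx": 0.0109, "ty": 0.032, "tz": 0, "rx": 0, "ry": 0, "rz": 0.0075, "fingers": 0},
    {"tx": 0.0109, "ty": 0.032, "tz": 0, "rx": 0, "ry": 0, "rz": 0.0075, "fingers": 0},
    {"tx": 0, "ty": 0, "tz": 0, "rx": 0, "ry": 0, "rz": 0, "fingers": 0},
    {"tx": 0, "ty": 0, "tz": 0, "rx": 0, "ry": 0, "rz": 0, "fingers": 0},
    {"tx": 0, "ty": 0, "tz": 0, "rx": 0, "ry": 0, "rz": 0, "fingers": 0},
    {"tx": 0, "ty": 0, "tz": 0, "rx": 0, "ry": 0, "rz": 0, "fingers": 0},
    {"tx": 0, "ty": 0, "tz": 0, "rx": 0, "ry": 0, "rz": 0, "fingers": 0},
  ],
)

```text
time_s: 15.92
tcp_pos: [0.5826, -0.2064, 0.2866]
tcp_rot: [-3.141, 0.064, -0.0]
contact_force: [-0.1, 0.5, -4.4]
finger_gap: 0.749
gripper_force: 30.0
```

Run:
```python
from h import *
go(*dv(0,-.012),.24,90+np.degrees(YAW),5)
```

```text
n=5 tx 0.0013 ty 0.0033 tz 0.0093 rz 0.0003 | tot d [0.0066 0.0163 0.0466] q6 1.15 t 15.9 zdev -1.0000 F [-0.06  0.48 -4.42]
```

>>> drive_tool(
  motion=[
    {"tx": 0.0013, "ty": 0.0033, "tz": 0.007, "rx": 0, "ry": 0, "rz": 0, "fingers": 0},
    {"tx": 0.0013, "ty": 0.0033, "tz": 0.01, "rx": 0, "ry": 0, "rz": 0, "fingers": 0},
    {"tx": 0.0013, "ty": 0.0033, "tz": 0.01, "rx": 0, "ry": 0, "rz": 0, "fingers": 0},
    {"tx": 0.0013, "ty": 0.0033, "tz": 0.01, "rx": 0, "ry": 0, "rz": 0, "fingers": 0},
    {"tx": 0.0013, "ty": 0.0033, "tz": 0.007, "rx": 0, "ry": 0, "rz": 0, "fingers": 0},
    {"tx": 0, "ty": 0, "tz": 0.003, "rx": 0, "ry": 0, "rz": 0, "fingers": 0},
    {"tx": 0, "ty": 0, "tz": 0, "rx": 0, "ry": 0, "rz": 0, "fingers": 0},
    {"tx": 0, "ty": 0, "tz": 0, "rx": 0, "ry": 0, "rz": 0, "fingers": 1},
    {"tx": 0, "ty": 0, "tz": 0, "rx": 0, "ry": 0, "rz": 0, "fingers": 1},
    {"tx": 0, "ty": 0, "tz": 0, "rx": 0, "ry": 0, "rz": 0, "fingers": 1},
  ],
)

```text
time_s: 16.75
tcp_pos: [0.589, -0.2246, 0.2406]
tcp_rot: [3.14, -0.066, 0.004]
contact_force: [-1.1, -0.5, -0.3]
finger_gap: 0.916
gripper_force: 0.0
```

>>> drive_tool(
  motion=[
    {"tx": 0, "ty": 0, "tz": 0, "rx": 0, "ry": 0, "rz": 0, "fingers": 1},
    {"tx": 0, "ty": 0, "tz": 0, "rx": 0, "ry": 0, "rz": 0, "fingers": 1},
    {"tx": 0, "ty": 0, "tz": 0, "rx": 0, "ry": 0, "rz": 0, "fingers": 1},
    {"tx": 0, "ty": 0, "tz": -0.02, "rx": 0, "ry": 0, "rz": 0, "fingers": 1},
    {"tx": 0, "ty": 0, "tz": -0.03, "rx": 0, "ry": 0, "rz": 0, "fingers": 1},
    {"tx": 0, "ty": 0, "tz": -0.03, "rx": 0, "ry": 0, "rz": 0, "fingers": 1},
    {"tx": 0, "ty": 0, "tz": 0, "rx": 0, "ry": 0, "rz": 0, "fingers": 1},
    {"tx": 0, "ty": 0, "tz": 0, "rx": 0, "ry": 0, "rz": 0, "fingers": 1},
    {"tx": 0, "ty": 0, "tz": 0, "rx": 0, "ry": 0, "rz": 0, "fingers": 1},
    {"tx": 0, "ty": 0, "tz": 0, "rx": 0, "ry": 0, "rz": 0, "fingers": 1},
  ],
)

```text
time_s: 17.58
tcp_pos: [0.588, -0.2242, 0.3178]
tcp_rot: [-3.14, 0.066, 0.004]
contact_force: [0.5, 0.8, -1.1]
finger_gap: 0.997
gripper_force: 0.0
```

Run:
```python
from h import *
im=boxes()
cv2.imwrite("pics/c.png",cv2.resize(im[200:350,150:470],None,fx=2.5,fy=2.5))
go(.563,.200,.12,98.2,14)
```

```text
[494. 270.] c [ 0.802 -0.533] s [0.085 0.132] long dir deg 92.7
[183. 269.] c [0.415 0.4  ] s [0.081 0.114] long dir deg 170.1
[259. 252.] c [0.56  0.197] s [0.119 0.076] long dir deg 8.1
[ 36. 208.] c [0.411 0.951] s [0.078 0.151] long dir deg 170.5
n=14 tx -0.0004 ty -0.0304 tz 0.0142 rz -0.0132 | tot d [-0.0424 -0.4226  0.1983] q6 1.13 t 17.6 zdev -1.0000 F [-0.29 -0.92 -0.47]
```

View pics/c.png

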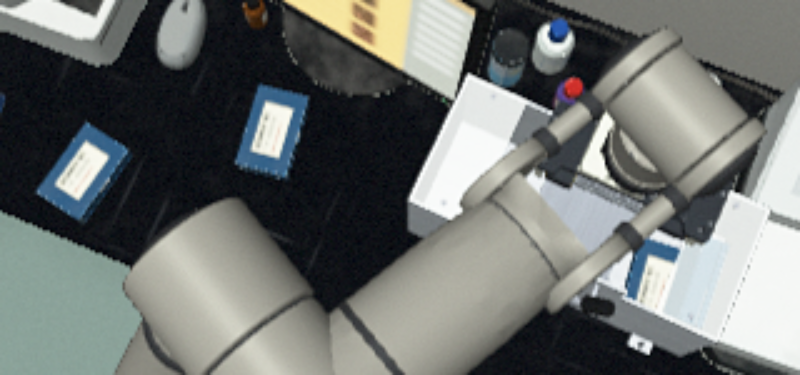

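The second box went to the right bin, and two boxes remain on the table at about (83,172) and (272,132).

>>> drive_tool(
  motion=[
    {"tx": -0.0004, "ty": -0.0304, "tz": 0, "rx": 0, "ry": 0, "rz": -0.0132, "fingers": 1},
    {"tx": -0.0004, "ty": -0.0304, "tz": 0, "rx": 0, "ry": 0, "rz": -0.0132, "fingers": 1},
    {"tx": -0.0004, "ty": -0.0304, "tz": 0, "rx": 0, "ry": 0, "rz": -0.0132, "fingers": 1},
    {"tx": -0.0004, "ty": -0.0304, "tz": 0, "rx": 0, "ry": 0, "rz": -0.0132, "fingers": 1},
    {"tx": -0.0004, "ty": -0.0304, "tz": 0, "rx": 0, "ry": 0, "rz": -0.0132, "fingers": 1},
    {"tx": -0.0004, "ty": -0.0304, "tz": 0, "rx": 0, "ry": 0, "rz": -0.0132, "fingers": 1},
    {"tx": -0.0004, "ty": -0.0304, "tz": 0, "rx": 0, "ry": 0, "rz": -0.0132, "fingers": 1},
    {"tx": -0.0004, "ty": -0.0304, "tz": 0, "rx": 0, "ry": 0, "rz": -0.0132, "fingers": 1},
    {"tx": -0.0004, "ty": -0.0304, "tz": 0.02, "rx": 0, "ry": 0, "rz": -0.0132, "fingers": 1},
    {"tx": -0.0004, "ty": -0.0304, "tz": 0.025, "rx": 0, "ry": 0, "rz": -0.0132, "fingers": 1},
  ],
)

```text
time_s: 18.47
tcp_pos: [0.5796, 0.0807, 0.2747]
tcp_rot: [3.138, 0.142, 0.005]
contact_force: [1.0, -0.3, -0.1]
finger_gap: 1.001
gripper_force: 0.0
```

>>> drive_tool(
  motion=[
    {"tx": -0.0004, "ty": -0.0304, "tz": 0.03, "rx": 0, "ry": 0, "rz": -0.0132, "fingers": 1},
    {"tx": -0.0004, "ty": -0.0304, "tz": 0.03, "rx": 0, "ry": 0, "rz": -0.0132, "fingers": 1},
    {"tx": -0.0004, "ty": -0.0304, "tz": 0.03, "rx": 0, "ry": 0, "rz": -0.0132, "fingers": 1},
    {"tx": -0.0004, "ty": -0.0304, "tz": 0.03, "rx": 0, "ry": 0, "rz": -0.0132, "fingers": 1},
    {"tx": 0, "ty": 0, "tz": 0.025, "rx": 0, "ry": 0, "rz": 0, "fingers": 1},
    {"tx": 0, "ty": 0, "tz": 0.01, "rx": 0, "ry": 0, "rz": 0, "fingers": 1},
    {"tx": 0, "ty": 0, "tz": 0, "rx": 0, "ry": 0, "rz": 0, "fingers": 1},
    {"tx": 0, "ty": 0, "tz": 0, "rx": 0, "ry": 0, "rz": 0, "fingers": 1},
    {"tx": 0, "ty": 0, "tz": 0, "rx": 0, "ry": 0, "rz": 0, "fingers": 1},
    {"tx": 0, "ty": 0, "tz": 0, "rx": 0, "ry": 0, "rz": 0, "fingers": 1},
  ],
)

```text
time_s: 19.3
tcp_pos: [0.566, 0.1962, 0.124]
tcp_rot: [-3.133, -0.222, -0.005]
contact_force: [0.1, 0.2, 0.8]
finger_gap: 0.997
gripper_force: 0.0
```

Run:
```python
from h import *
boxes()
go(.563,.200,.016,98.2,6)
```

```text
[494. 270.] c [ 0.802 -0.533] s [0.085 0.132] long dir deg 92.7
[182. 269.] c [0.415 0.401] s [0.078 0.114] long dir deg 170.4
[ 36. 208.] c [0.411 0.951] s [0.078 0.15 ] long dir deg 170.0
n=6 tx -0.0004 ty -0.0007 tz 0.0180 rz -0.0003 | tot d [-0.0026 -0.0041  0.1079] q6 1.64 t 19.4 zdev -1.0000 F [ 0.05 -0.03  1.07]
```

>>> drive_tool(
  motion=[
    {"tx": -0.001, "ty": -0.0013, "tz": 0.02, "rx": 0, "ry": 0, "rz": 0, "fingers": 1},
    {"tx": -0.001, "ty": -0.0013, "tz": 0.025, "rx": 0, "ry": 0, "rz": 0, "fingers": 1},
    {"tx": -0.0006, "ty": -0.0014, "tz": 0.025, "rx": 0, "ry": 0, "rz": 0, "fingers": 1},
    {"tx": 0, "ty": 0, "tz": 0.025, "rx": 0, "ry": 0, "rz": 0, "fingers": 1},
    {"tx": 0, "ty": 0, "tz": 0.013, "rx": 0, "ry": 0, "rz": 0, "fingers": 1},
    {"tx": 0, "ty": 0, "tz": 0, "rx": 0, "ry": 0, "rz": 0, "fingers": 1},
    {"tx": 0, "ty": 0, "tz": 0, "rx": 0, "ry": 0, "rz": 0, "fingers": 0},
    {"tx": 0, "ty": 0, "tz": 0, "rx": 0, "ry": 0, "rz": 0, "fingers": 0},
    {"tx": 0, "ty": 0, "tz": 0, "rx": 0, "ry": 0, "rz": 0, "fingers": 0},
    {"tx": 0, "ty": 0, "tz": 0, "rx": 0, "ry": 0, "rz": 0, "fingers": 0},
  ],
)

```text
time_s: 20.18
tcp_pos: [0.5625, 0.2005, 0.0157]
tcp_rot: [-3.133, -0.224, -0.004]
contact_force: [0.3, -0.6, 0.4]
finger_gap: 0.761
gripper_force: 0.5
```

>>> drive_tool(
  motion=[
    {"tx": 0, "ty": 0, "tz": 0, "rx": 0, "ry": 0, "rz": 0, "fingers": 0},
    {"tx": 0, "ty": 0, "tz": 0, "rx": 0, "ry": 0, "rz": 0, "fingers": 0},
    {"tx": 0, "ty": 0, "tz": -0.01, "rx": 0, "ry": 0, "rz": 0, "fingers": 0},
    {"tx": 0, "ty": 0, "tz": -0.02, "rx": 0, "ry": 0, "rz": 0, "fingers": 0},
    {"tx": 0, "ty": 0, "tz": -0.025, "rx": 0, "ry": 0, "rz": 0, "fingers": 0},
    {"tx": 0, "ty": 0, "tz": -0.025, "rx": 0, "ry": 0, "rz": 0, "fingers": 0},
    {"tx": 0, "ty": 0, "tz": -0.01, "rx": 0, "ry": 0, "rz": 0, "fingers": 0},
    {"tx": 0, "ty": 0, "tz": 0, "rx": 0, "ry": 0, "rz": 0, "fingers": 0},
    {"tx": 0, "ty": 0, "tz": 0, "rx": 0, "ry": 0, "rz": 0, "fingers": 0},
    {"tx": 0, "ty": 0, "tz": 0, "rx": 0, "ry": 0, "rz": 0, "fingers": 0},
  ],
)

```text
time_s: 21.02
tcp_pos: [0.5605, 0.2003, 0.1026]
tcp_rot: [3.133, 0.224, -0.005]
contact_force: [0.0, 0.1, -2.5]
finger_gap: 0.751
gripper_force: 30.0
```

Run:
```python
from h import *
weigh()
go(*dv(0,-.012),.295,90+np.degrees(YAW),15)
```

```text
Fz -2.05 sd 0.42 g 209 gap 0.7505996385532602 29.999675005674362
n=15 tx 0.0002 ty 0.0283 tz -0.0127 rz 0.0123 | tot d [-0.0335  0.423  -0.1909] q6 1.64 t 21.6 zdev -1.0000 F [-0.6   1.28 -1.86]
```

About 209 g, so it's empty. I'll put it back down, since the lever is still right, and feel the last box.

>>> drive_tool(
  motion=[
    {"tx": 0, "ty": 0, "tz": 0.02, "rx": 0, "ry": 0, "rz": 0, "fingers": 0},
    {"tx": 0, "ty": 0, "tz": 0.025, "rx": 0, "ry": 0, "rz": 0, "fingers": 0},
    {"tx": 0, "ty": 0, "tz": 0.025, "rx": 0, "ry": 0, "rz": 0, "fingers": 0},
    {"tx": 0, "ty": 0, "tz": 0.012, "rx": 0, "ry": 0, "rz": 0, "fingers": 0},
    {"tx": 0, "ty": 0, "tz": 0.004, "rx": 0, "ry": 0, "rz": 0, "fingers": 0},
    {"tx": 0, "ty": 0, "tz": 0, "rx": 0, "ry": 0, "rz": 0, "fingers": 0},
    {"tx": 0, "ty": 0, "tz": 0, "rx": 0, "ry": 0, "rz": 0, "fingers": 1},
    {"tx": 0, "ty": 0, "tz": 0, "rx": 0, "ry": 0, "rz": 0, "fingers": 1},
    {"tx": 0, "ty": 0, "tz": 0, "rx": 0, "ry": 0, "rz": 0, "fingers": 1},
    {"tx": 0, "ty": 0, "tz": 0, "rx": 0, "ry": 0, "rz": 0, "fingers": 1},
  ],
)

```text
time_s: 22.45
tcp_pos: [0.5624, 0.2007, 0.0194]
tcp_rot: [-3.133, -0.224, -0.004]
contact_force: [0.5, -0.9, -0.0]
finger_gap: 0.976
gripper_force: 0.0
```

>>> drive_tool(
  motion=[
    {"tx": 0, "ty": 0, "tz": 0, "rx": 0, "ry": 0, "rz": 0, "fingers": 1},
    {"tx": 0, "ty": 0, "tz": 0, "rx": 0, "ry": 0, "rz": 0, "fingers": 1},
    {"tx": 0, "ty": 0, "tz": -0.02, "rx": 0, "ry": 0, "rz": 0, "fingers": 1},
    {"tx": 0, "ty": 0, "tz": -0.03, "rx": 0, "ry": 0, "rz": 0, "fingers": 1},
    {"tx": 0, "ty": 0, "tz": -0.03, "rx": 0, "ry": 0, "rz": 0, "fingers": 1},
    {"tx": 0, "ty": 0, "tz": -0.03, "rx": 0, "ry": 0, "rz": 0, "fingers": 1},
    {"tx": 0, "ty": 0, "tz": -0.02, "rx": 0, "ry": 0, "rz": 0, "fingers": 1},
    {"tx": 0, "ty": 0, "tz": 0, "rx": 0, "ry": 0, "rz": 0, "fingers": 1},
    {"tx": 0, "ty": 0, "tz": 0, "rx": 0, "ry": 0, "rz": 0, "fingers": 1},
    {"tx": 0, "ty": 0, "tz": 0, "rx": 0, "ry": 0, "rz": 0, "fingers": 1},
  ],
)

```text
time_s: 23.28
tcp_pos: [0.561, 0.2003, 0.1473]
tcp_rot: [3.133, 0.224, -0.002]
contact_force: [-0.6, 0.5, -0.7]
finger_gap: 1.001
gripper_force: 0.0
```

Run:
```python
from h import *
boxes()
go(.417,.404,.11,80.2,10)
```

```text
[494. 270.] c [ 0.802 -0.533] s [0.085 0.132] long dir deg 92.4
[181. 268.] c [0.416 0.404] s [0.072 0.114] long dir deg 170.4
[ 37. 208.] c [0.411 0.951] s [0.078 0.15 ] long dir deg 170.2
n=10 tx -0.0144 ty -0.0205 tz 0.0037 rz 0.0314 | tot d [-0.1133 -0.2221  0.037 ] q6 1.64 t 23.3 zdev -1.0000 F [-0.51  0.78 -0.26]
```

>>> drive_tool(
  motion=[
    {"tx": -0.0144, "ty": -0.0205, "tz": 0, "rx": 0, "ry": 0, "rz": 0.0314, "fingers": 1},
    {"tx": -0.0144, "ty": -0.0205, "tz": 0, "rx": 0, "ry": 0, "rz": 0.0314, "fingers": 1},
    {"tx": -0.0144, "ty": -0.0205, "tz": 0, "rx": 0, "ry": 0, "rz": 0.0314, "fingers": 1},
    {"tx": -0.0144, "ty": -0.0205, "tz": 0, "rx": 0, "ry": 0, "rz": 0.0314, "fingers": 1},
    {"tx": -0.0144, "ty": -0.0205, "tz": 0, "rx": 0, "ry": 0, "rz": 0.0314, "fingers": 1},
    {"tx": -0.0144, "ty": -0.0205, "tz": 0.005, "rx": 0, "ry": 0, "rz": 0.0314, "fingers": 1},
    {"tx": -0.0144, "ty": -0.0205, "tz": 0.008, "rx": 0, "ry": 0, "rz": 0.0314, "fingers": 1},
    {"tx": -0.0144, "ty": -0.0205, "tz": 0.008, "rx": 0, "ry": 0, "rz": 0.0314, "fingers": 1},
    {"tx": -0.0144, "ty": -0.0205, "tz": 0.008, "rx": 0, "ry": 0, "rz": 0.0314, "fingers": 1},
    {"tx": -0.0144, "ty": -0.0205, "tz": 0.008, "rx": 0, "ry": 0, "rz": 0.0314, "fingers": 1},
  ],
)

```text
time_s: 24.17
tcp_pos: [0.4163, 0.4049, 0.1092]
tcp_rot: [3.128, -0.271, -0.004]
contact_force: [0.5, 0.1, 0.1]
finger_gap: 1.002
gripper_force: 0.0
```

Run:
```python
from h import *
boxes()
go(.417,.405,.016,80.2,5)
```

```text
[494. 270.] c [ 0.802 -0.533] s [0.085 0.132] long dir deg 92.7
[258. 252.] c [0.559 0.198] s [0.119 0.076] long dir deg 8.0
[ 37. 207.] c [0.411 0.951] s [0.078 0.151] long dir deg 170.5
n=5 tx 0.0009 ty 0.0004 tz 0.0183 rz -0.0003 | tot d [0.0043 0.0021 0.0916] q6 2.39 t 24.2 zdev -1.0000 F [-2.8   2.36 -1.78]
```

>>> drive_tool(
  motion=[
    {"tx": 0.0003, "ty": 0, "tz": 0.02, "rx": 0, "ry": 0, "rz": 0, "fingers": 1},
    {"tx": 0.0003, "ty": 0, "tz": 0.025, "rx": 0, "ry": 0, "rz": 0, "fingers": 1},
    {"tx": 0.0003, "ty": 0, "tz": 0.025, "rx": 0, "ry": 0, "rz": 0, "fingers": 1},
    {"tx": 0, "ty": 0, "tz": 0.017, "rx": 0, "ry": 0, "rz": 0, "fingers": 1},
    {"tx": 0, "ty": 0, "tz": 0.006, "rx": 0, "ry": 0, "rz": 0, "fingers": 1},
    {"tx": 0, "ty": 0, "tz": 0, "rx": 0, "ry": 0, "rz": 0, "fingers": 1},
    {"tx": 0, "ty": 0, "tz": 0, "rx": 0, "ry": 0, "rz": 0, "fingers": 0},
    {"tx": 0, "ty": 0, "tz": 0, "rx": 0, "ry": 0, "rz": 0, "fingers": 0},
    {"tx": 0, "ty": 0, "tz": 0, "rx": 0, "ry": 0, "rz": 0, "fingers": 0},
    {"tx": 0, "ty": 0, "tz": 0, "rx": 0, "ry": 0, "rz": 0, "fingers": 0},
  ],
)

```text
time_s: 25.05
tcp_pos: [0.4193, 0.4047, 0.0192]
tcp_rot: [-3.129, 0.269, -0.002]
contact_force: [0.8, -0.0, -0.3]
finger_gap: 0.761
gripper_force: 0.0
```

>>> drive_tool(
  motion=[
    {"tx": 0, "ty": 0, "tz": 0, "rx": 0, "ry": 0, "rz": 0, "fingers": 0},
    {"tx": 0, "ty": 0, "tz": 0, "rx": 0, "ry": 0, "rz": 0, "fingers": 0},
    {"tx": 0, "ty": 0, "tz": -0.01, "rx": 0, "ry": 0, "rz": 0, "fingers": 0},
    {"tx": 0, "ty": 0, "tz": -0.02, "rx": 0, "ry": 0, "rz": 0, "fingers": 0},
    {"tx": 0, "ty": 0, "tz": -0.025, "rx": 0, "ry": 0, "rz": 0, "fingers": 0},
    {"tx": 0, "ty": 0, "tz": -0.025, "rx": 0, "ry": 0, "rz": 0, "fingers": 0},
    {"tx": 0, "ty": 0, "tz": -0.01, "rx": 0, "ry": 0, "rz": 0, "fingers": 0},
    {"tx": 0, "ty": 0, "tz": 0, "rx": 0, "ry": 0, "rz": 0, "fingers": 0},
    {"tx": 0, "ty": 0, "tz": 0, "rx": 0, "ry": 0, "rz": 0, "fingers": 0},
    {"tx": 0, "ty": 0, "tz": 0, "rx": 0, "ry": 0, "rz": 0, "fingers": 0},
  ],
)

```text
time_s: 25.88
tcp_pos: [0.4178, 0.4036, 0.1064]
tcp_rot: [3.128, -0.269, -0.004]
contact_force: [-1.0, 0.4, -3.8]
finger_gap: 0.752
gripper_force: 30.0
```

Run:
```python
from h import *
weigh()
go(*dv(0,-.012),.295,90+np.degrees(YAW),20)
```

```text
Fz -3.35 sd 0.34 g 341 gap 0.750421559474254 29.999255686998367
n=20 tx 0.0119 ty 0.0303 tz -0.0093 rz -0.0065 | tot d [ 0.2743  0.5892 -0.1869] q6 2.38 t 26.5 zdev -1.0000 F [-0.07  1.16 -3.22]
```

About 341 g, so it's loaded. It goes to the right bin.

>>> drive_tool(
  motion=[
    {"tx": 0.0119, "ty": 0.0303, "tz": -0.03, "rx": 0, "ry": 0, "rz": -0.0065, "fingers": 0},
    {"tx": 0.0119, "ty": 0.0303, "tz": -0.03, "rx": 0, "ry": 0, "rz": -0.0065, "fingers": 0},
    {"tx": 0.0119, "ty": 0.0303, "tz": -0.03, "rx": 0, "ry": 0, "rz": -0.0065, "fingers": 0},
    {"tx": 0.0119, "ty": 0.0303, "tz": -0.03, "rx": 0, "ry": 0, "rz": -0.0065, "fingers": 0},
    {"tx": 0.0119, "ty": 0.0303, "tz": -0.03, "rx": 0, "ry": 0, "rz": -0.0065, "fingers": 0},
    {"tx": 0.0119, "ty": 0.0303, "tz": -0.03, "rx": 0, "ry": 0, "rz": -0.0065, "fingers": 0},
    {"tx": 0.0119, "ty": 0.0303, "tz": -0.007, "rx": 0, "ry": 0, "rz": -0.0065, "fingers": 0},
    {"tx": 0.0119, "ty": 0.0303, "tz": 0, "rx": 0, "ry": 0, "rz": -0.0065, "fingers": 0},
    {"tx": 0.0119, "ty": 0.0303, "tz": 0, "rx": 0, "ry": 0, "rz": -0.0065, "fingers": 0},
    {"tx": 0.0119, "ty": 0.0303, "tz": 0, "rx": 0, "ry": 0, "rz": -0.0065, "fingers": 0},
  ],
)

```text
time_s: 27.32
tcp_pos: [0.4911, 0.0973, 0.2851]
tcp_rot: [-3.137, 0.166, -0.002]
contact_force: [1.0, 0.2, -2.4]
finger_gap: 0.746
gripper_force: 30.0
```

>>> drive_tool(
  motion=[
    {"tx": 0.0119, "ty": 0.0303, "tz": 0, "rx": 0, "ry": 0, "rz": -0.0065, "fingers": 0},
    {"tx": 0.0119, "ty": 0.0303, "tz": 0, "rx": 0, "ry": 0, "rz": -0.0065, "fingers": 0},
    {"tx": 0.0119, "ty": 0.0303, "tz": 0, "rx": 0, "ry": 0, "rz": -0.0065, "fingers": 0},
    {"tx": 0.0119, "ty": 0.0303, "tz": 0, "rx": 0, "ry": 0, "rz": -0.0065, "fingers": 0},
    {"tx": 0.0119, "ty": 0.0303, "tz": 0, "rx": 0, "ry": 0, "rz": -0.0065, "fingers": 0},
    {"tx": 0.0119, "ty": 0.0303, "tz": 0, "rx": 0, "ry": 0, "rz": -0.0065, "fingers": 0},
    {"tx": 0.0119, "ty": 0.0303, "tz": 0, "rx": 0, "ry": 0, "rz": -0.0065, "fingers": 0},
    {"tx": 0.0119, "ty": 0.0303, "tz": 0, "rx": 0, "ry": 0, "rz": -0.0065, "fingers": 0},
    {"tx": 0.0119, "ty": 0.0303, "tz": 0, "rx": 0, "ry": 0, "rz": -0.0065, "fingers": 0},
    {"tx": 0.0119, "ty": 0.0303, "tz": 0, "rx": 0, "ry": 0, "rz": -0.0065, "fingers": 0},
  ],
)

```text
time_s: 28.15
tcp_pos: [0.5865, -0.214, 0.2846]
tcp_rot: [-3.141, 0.065, 0.0]
contact_force: [0.1, 0.2, -2.1]
finger_gap: 0.75
gripper_force: 30.0
```

Run:
```python
from h import *
capture("top");capture("top")
go(*dv(0,-.012),.24,90+np.degrees(YAW),5)
```

```text
n=5 tx 0.0004 ty 0.0011 tz 0.0087 rz -0.0008 | tot d [0.002  0.0055 0.0433] q6 1.14 t 28.2 zdev -1.0000 F [ 0.01 -0.92 -2.95]
```

>>> drive_tool(
  motion=[
    {"tx": 0.0005, "ty": 0.0011, "tz": 0.007, "rx": 0, "ry": 0, "rz": 0, "fingers": 0},
    {"tx": 0.0005, "ty": 0.0011, "tz": 0.01, "rx": 0, "ry": 0, "rz": 0, "fingers": 0},
    {"tx": 0.0005, "ty": 0.0011, "tz": 0.01, "rx": 0, "ry": 0, "rz": 0, "fingers": 0},
    {"tx": 0.0005, "ty": 0.0011, "tz": 0.01, "rx": 0, "ry": 0, "rz": 0, "fingers": 0},
    {"tx": 0, "ty": 0.0011, "tz": 0.006, "rx": 0, "ry": 0, "rz": 0, "fingers": 0},
    {"tx": 0, "ty": 0, "tz": 0, "rx": 0, "ry": 0, "rz": 0, "fingers": 0},
    {"tx": 0, "ty": 0, "tz": 0, "rx": 0, "ry": 0, "rz": 0, "fingers": 0},
    {"tx": 0, "ty": 0, "tz": 0, "rx": 0, "ry": 0, "rz": 0, "fingers": 1},
    {"tx": 0, "ty": 0, "tz": 0, "rx": 0, "ry": 0, "rz": 0, "fingers": 1},
    {"tx": 0, "ty": 0, "tz": 0, "rx": 0, "ry": 0, "rz": 0, "fingers": 1},
  ],
)

```text
time_s: 29.08
tcp_pos: [0.5887, -0.2181, 0.2429]
tcp_rot: [3.14, -0.065, 0.004]
contact_force: [-1.3, 0.1, 0.8]
finger_gap: 0.919
gripper_force: 0.0
```

>>> drive_tool(
  motion=[
    {"tx": 0, "ty": 0, "tz": 0, "rx": 0, "ry": 0, "rz": 0, "fingers": 1},
    {"tx": 0, "ty": 0, "tz": 0, "rx": 0, "ry": 0, "rz": 0, "fingers": 1},
    {"tx": 0, "ty": 0, "tz": 0, "rx": 0, "ry": 0, "rz": 0, "fingers": 1},
    {"tx": 0, "ty": 0, "tz": -0.02, "rx": 0, "ry": 0, "rz": 0, "fingers": 1},
    {"tx": 0, "ty": 0, "tz": -0.03, "rx": 0, "ry": 0, "rz": 0, "fingers": 1},
    {"tx": 0, "ty": 0, "tz": -0.03, "rx": 0, "ry": 0, "rz": 0, "fingers": 1},
    {"tx": 0, "ty": 0, "tz": -0.01, "rx": 0, "ry": 0, "rz": 0, "fingers": 1},
    {"tx": 0, "ty": 0, "tz": 0, "rx": 0, "ry": 0, "rz": 0, "fingers": 1},
    {"tx": 0, "ty": 0, "tz": 0, "rx": 0, "ry": 0, "rz": 0, "fingers": 1},
    {"tx": 0, "ty": 0, "tz": 0, "rx": 0, "ry": 0, "rz": 0, "fingers": 1},
  ],
)

```text
time_s: 29.92
tcp_pos: [0.5877, -0.2178, 0.3299]
tcp_rot: [-3.14, 0.065, 0.004]
contact_force: [-0.4, -0.1, -1.0]
finger_gap: 1.005
gripper_force: 0.0
```

Run:
```python
from h import *
im=boxes()
cv2.imwrite("pics/d.png",cv2.resize(im[200:350,150:470],None,fx=2.5,fy=2.5))
go(*dv(-.112,-.05),.33,90+np.degrees(YAW),10)
```

```text
[494. 270.] c [ 0.802 -0.533] s [0.084 0.134] long dir deg 93.3
[258. 252.] c [0.559 0.198] s [0.119 0.076] long dir deg 8.3
[ 36. 208.] c [0.411 0.951] s [0.078 0.15 ] long dir deg 170.0
n=10 tx -0.0111 ty 0.0043 tz 0.0000 rz 0.0001 | tot d [-0.111   0.0431  0.    ] q6 1.14 t 30.0 zdev -1.0000 F [-0.49  0.13 -0.22]
```

View pics/d.png

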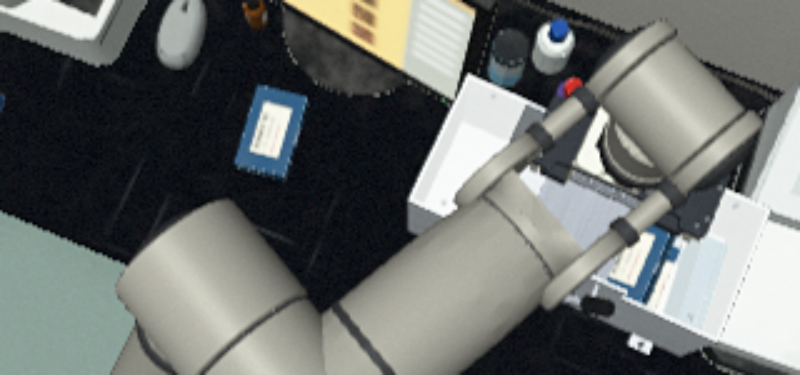

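A third box lies at about (640,260) next to the earlier one at (665,285), and one is still on the table. I'll look again once the arm is clear.

>>> drive_tool(
  motion=[
    {"tx": -0.011, "ty": 0.0043, "tz": 0, "rx": 0, "ry": 0, "rz": 0, "fingers": 1},
    {"tx": -0.011, "ty": 0.0043, "tz": 0, "rx": 0, "ry": 0, "rz": 0, "fingers": 1},
    {"tx": -0.011, "ty": 0.0043, "tz": 0, "rx": 0, "ry": 0, "rz": 0, "fingers": 1},
    {"tx": -0.011, "ty": 0.0043, "tz": 0, "rx": 0, "ry": 0, "rz": 0, "fingers": 1},
    {"tx": -0.011, "ty": 0.0043, "tz": 0, "rx": 0, "ry": 0, "rz": 0, "fingers": 1},
    {"tx": -0.011, "ty": 0.0043, "tz": 0, "rx": 0, "ry": 0, "rz": 0, "fingers": 1},
    {"tx": -0.011, "ty": 0.0043, "tz": 0, "rx": 0, "ry": 0, "rz": 0, "fingers": 1},
    {"tx": -0.011, "ty": 0.0043, "tz": 0, "rx": 0, "ry": 0, "rz": 0, "fingers": 1},
    {"tx": -0.011, "ty": 0.0043, "tz": 0, "rx": 0, "ry": 0, "rz": 0, "fingers": 1},
    {"tx": -0.011, "ty": 0.0043, "tz": 0, "rx": 0, "ry": 0, "rz": 0, "fingers": 1},
  ],
)

```text
time_s: 30.8
tcp_pos: [0.4755, -0.2566, 0.3309]
tcp_rot: [-3.14, 0.065, 0.002]
contact_force: [-0.7, -0.4, 0.0]
finger_gap: 1.002
gripper_force: 0.0
```

Run:
```python
from h import *
im=capture("top")[:,:,::-1]; s=capture("side")[:,:,::-1]
a=cv2.resize(im[250:340,330:450],(560,420),interpolation=cv2.INTER_CUBIC)
b=cv2.resize(s[110:250,230:350],(360,420),interpolation=cv2.INTER_CUBIC)
cv2.imwrite("pics/e.png",cv2.resize(np.hstack([a,b]),(800,365)))
go(*dv(-.112,-.05),.25,90+np.degrees(YAW),10)
```

```text
n=10 tx -0.0000 ty -0.0001 tz 0.0082 rz -0.0001 | tot d [-0.     -0.0007  0.0816] q6 0.98 t 30.9 zdev -1.0000 F [-0.66  0.49 -0.2 ]
```

View pics/e.png

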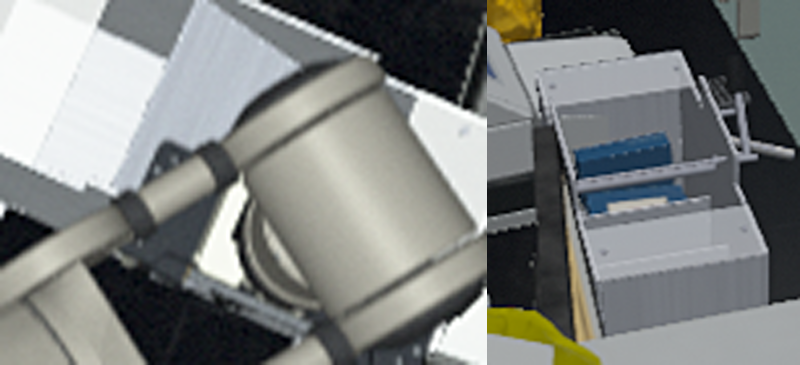

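The side view shows one box under the raised deck edge at about (635,200) and another beyond it at about (625,155). I'll enlarge that, since swinging the deck could catch them.

Run:
```python
from h import *
s=capture("side")[:,:,::-1]
x0,y0,k=245,120,8
im=cv2.resize(s[y0:y0+75,x0:x0+95],None,fx=k,fy=k,interpolation=cv2.INTER_CUBIC)
g=lambda p:tuple(int(v) for v in (proj("side",[*dv(*p[:2]),p[2]])-[x0,y0])*k)
def L(a,b,c):cv2.line(im,g(a),g(b),c,1)
t=-.62
for r in(.07,-.07):
    L((-.077,r*np.cos(t),.187+r*np.sin(-t)),(.077,r*np.cos(t),.187+r*np.sin(-t)),(0,255,0))
# right bin: floor & levels of box bottom at outer wall / inner wall
for z,c in((0.,(0,0,255)),(.034,(0,160,255)),(.068,(0,255,255)),(.102,(255,0,255))):
    for y in(-.048,-.189): L((-.08,y,z),(.08,y,z),c)
cv2.imwrite("pics/f.png",im)
```

```text
(no output)
```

View pics/f.png

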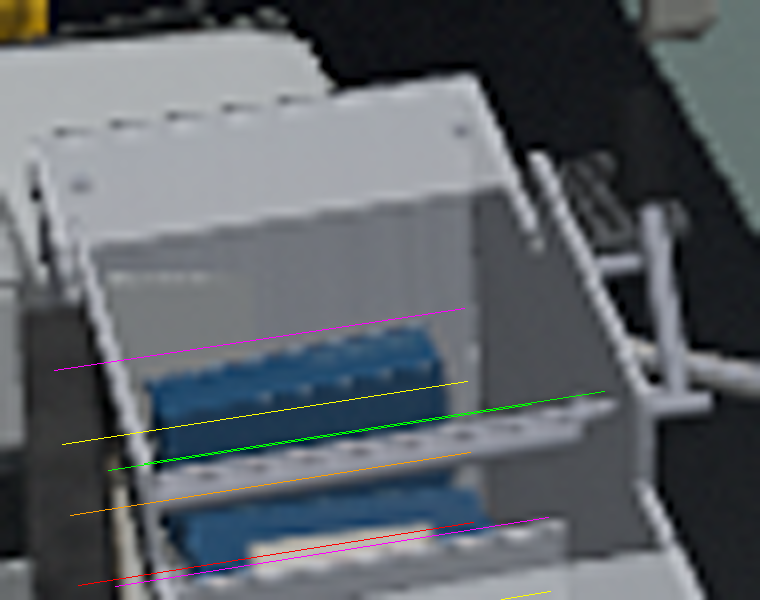

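Run:
```python
from h import *
def loc(p):
    c,s=np.cos(YAW),np.sin(YAW);d=p[:2]-ctr;return np.round([c*d[0]+s*d[1],-s*d[0]+c*d[1]],3)
S={'hiFrontFar':(435,330),'hiFrontNear':(440,360),'hiBackFar':(150,382),'hiBackNear':(155,412),'hiBotFront':(445,420),'loFront':(470,490),'loFrontNear':(490,520),'loBack':(170,515)}
for k,(u,v) in S.items(): print(k,[(z,*loc(ray("side",(245+u/8,120+v/8),z))) for z in(.03,.07,.1,.13,.16,.19)])
T={'b3BackLeft':(645,228),'b3BackRight':(670,235),'b3FrontLeft':(610,285),'b3FrontRight':(645,300),'b2FrontRight':(665,310)}
for k,(u,v) in T.items(): print(k,[(z,*loc(ray("top",(150+u/2.5,200+v/2.5),z))) for z in(.03,.07,.1,.13,.16,.19)])
```

```text
hiFrontFar [(0.03, np.float64(-0.086), np.float64(-0.283)), (0.07, np.float64(-0.075), np.float64(-0.224)), (0.1, np.float64(-0.067), np.float64(-0.18)), (0.13, np.float64(-0.058), np.float64(-0.137)), (0.16, np.float64(-0.05), np.float64(-0.093)), (0.19, np.float64(-0.041), np.float64(-0.049))]
hiFrontNear [(0.03, np.float64(-0.084), np.float64(-0.261)), (0.07, np.float64(-0.072), np.float64(-0.203)), (0.1, np.float64(-0.064), np.float64(-0.16)), (0.13, np.float64(-0.056), np.float64(-0.117)), (0.16, np.float64(-0.047), np.float64(-0.073)), (0.19, np.float64(-0.039), np.float64(-0.03))]
hiBackFar [(0.03, np.float64(0.034), np.float64(-0.277)), (0.07, np.float64(0.041), np.float64(-0.219)), (0.1, np.float64(0.046), np.float64(-0.175)), (0.13, np.float64(0.051), np.float64(-0.131)), (0.16, np.float64(0.056), np.float64(-0.087)), (0.19, np.float64(0.061), np.float64(-0.043))]
hiBackNear [(0.03, np.float64(0.035), np.float64(-0.256)), (0.07, np.float64(0.042), np.float64(-0.198)), (0.1, np.float64(0.047), np.float64(-0.155)), (0.13, np.float64(0.052), np.float64(-0.112)), (0.16, np.floa
[... 2032 characters left out ...]
0.066)), (0.16, np.float64(-0.067), np.float64(-0.063)), (0.19, np.float64(-0.073), np.float64(-0.06))]
b3FrontRight [(0.03, np.float64(-0.042), np.float64(-0.122)), (0.07, np.float64(-0.049), np.float64(-0.118)), (0.1, np.float64(-0.055), np.float64(-0.114)), (0.13, np.float64(-0.06), np.float64(-0.11)), (0.16, np.float64(-0.066), np.float64(-0.107)), (0.19, np.float64(-0.072), np.float64(-0.103))]
b2FrontRight [(0.03, np.float64(-0.043), np.float64(-0.15)), (0.07, np.float64(-0.05), np.float64(-0.145)), (0.1, np.float64(-0.056), np.float64(-0.14)), (0.13, np.float64(-0.061), np.float64(-0.136)), (0.16, np.float64(-0.067), np.float64(-0.132)), (0.19, np.float64(-0.072), np.float64(-0.128))]
```

All of the boxes in the right bin sit below the deck's low edge (146 mm), so swinging the deck clears them. Next is the lever.

>>> drive_tool(
  motion=[
    {"tx": 0, "ty": 0, "tz": 0.006, "rx": 0, "ry": 0, "rz": 0, "fingers": 1},
    {"tx": 0, "ty": 0, "tz": 0.01, "rx": 0, "ry": 0, "rz": 0, "fingers": 1},
    {"tx": 0, "ty": 0, "tz": 0.01, "rx": 0, "ry": 0, "rz": 0, "fingers": 1},
    {"tx": 0, "ty": 0, "tz": 0.01, "rx": 0, "ry": 0, "rz": 0, "fingers": 1},
    {"tx": 0, "ty": 0, "tz": 0.01, "rx": 0, "ry": 0, "rz": 0, "fingers": 1},
    {"tx": 0, "ty": 0, "tz": 0.01, "rx": 0, "ry": 0, "rz": 0, "fingers": 1},
    {"tx": 0, "ty": 0, "tz": 0.01, "rx": 0, "ry": 0, "rz": 0, "fingers": 1},
    {"tx": 0, "ty": 0, "tz": 0.01, "rx": 0, "ry": 0, "rz": 0, "fingers": 1},
    {"tx": 0, "ty": 0, "tz": 0.005, "rx": 0, "ry": 0, "rz": 0, "fingers": 1},
    {"tx": 0, "ty": 0, "tz": 0, "rx": 0, "ry": 0, "rz": 0, "fingers": 1},
  ],
)

```text
time_s: 31.78
tcp_pos: [0.476, -0.2561, 0.2491]
tcp_rot: [-3.14, 0.065, 0.003]
contact_force: [-0.4, 0.4, 0.2]
finger_gap: 1.0
gripper_force: 0.0
```

>>> drive_tool(
  motion=[
    {"tx": 0, "ty": -0.01, "tz": 0, "rx": 0, "ry": 0, "rz": 0, "fingers": 1},
    {"tx": 0, "ty": -0.01, "tz": 0, "rx": 0, "ry": 0, "rz": 0, "fingers": 1},
    {"tx": 0, "ty": -0.01, "tz": 0, "rx": 0, "ry": 0, "rz": 0, "fingers": 1},
    {"tx": 0, "ty": -0.01, "tz": 0, "rx": 0, "ry": 0, "rz": 0, "fingers": 1},
    {"tx": 0, "ty": -0.01, "tz": 0, "rx": 0, "ry": 0, "rz": 0, "fingers": 1},
    {"tx": 0, "ty": -0.01, "tz": 0, "rx": 0, "ry": 0, "rz": 0, "fingers": 1},
    {"tx": 0, "ty": -0.01, "tz": 0, "rx": 0, "ry": 0, "rz": 0, "fingers": 1},
    {"tx": 0, "ty": -0.01, "tz": 0, "rx": 0, "ry": 0, "rz": 0, "fingers": 1},
    {"tx": 0, "ty": -0.01, "tz": 0, "rx": 0, "ry": 0, "rz": 0, "fingers": 1},
    {"tx": 0, "ty": -0.01, "tz": 0, "rx": 0, "ry": 0, "rz": 0, "fingers": 1},
  ],
)

```text
time_s: 32.62
tcp_pos: [0.4814, -0.1572, 0.2525]
tcp_rot: [3.135, -0.064, 0.006]
contact_force: [-0.4, -7.9, 3.9]
finger_gap: 1.005
gripper_force: 3.6
```

>>> drive_tool(
  motion=[
    {"tx": 0, "ty": -0.007, "tz": 0, "rx": 0, "ry": 0, "rz": 0, "fingers": 1},
    {"tx": 0, "ty": -0.007, "tz": 0, "rx": 0, "ry": 0, "rz": 0, "fingers": 1},
    {"tx": 0, "ty": -0.005, "tz": 0, "rx": 0, "ry": 0, "rz": 0, "fingers": 1},
    {"tx": 0, "ty": -0.004, "tz": 0, "rx": 0, "ry": 0, "rz": 0, "fingers": 1},
    {"tx": 0, "ty": -0.003, "tz": 0, "rx": 0, "ry": 0, "rz": 0, "fingers": 1},
    {"tx": 0, "ty": -0.003, "tz": 0, "rx": 0, "ry": 0, "rz": 0, "fingers": 1},
    {"tx": 0, "ty": 0, "tz": 0, "rx": 0, "ry": 0, "rz": 0, "fingers": 1},
    {"tx": 0, "ty": 0, "tz": 0, "rx": 0, "ry": 0, "rz": 0, "fingers": 1},
    {"tx": 0, "ty": 0, "tz": 0, "rx": 0, "ry": 0, "rz": 0, "fingers": 1},
    {"tx": 0, "ty": 0, "tz": 0, "rx": 0, "ry": 0, "rz": 0, "fingers": 1},
  ],
)

```text
time_s: 33.45
tcp_pos: [0.4814, -0.1282, 0.2504]
tcp_rot: [3.138, -0.065, -0.001]
contact_force: [-0.8, -8.0, -5.5]
finger_gap: 0.997
gripper_force: 4.0
```

>>> drive_tool(
  motion=[
    {"tx": 0, "ty": -0.003, "tz": 0, "rx": 0, "ry": 0, "rz": 0, "fingers": 1},
    {"tx": 0, "ty": -0.003, "tz": 0, "rx": 0, "ry": 0, "rz": 0, "fingers": 1},
    {"tx": 0, "ty": -0.002, "tz": 0, "rx": 0, "ry": 0, "rz": 0, "fingers": 1},
    {"tx": 0, "ty": 0, "tz": 0, "rx": 0, "ry": 0, "rz": 0, "fingers": 1},
    {"tx": 0, "ty": 0, "tz": 0, "rx": 0, "ry": 0, "rz": 0, "fingers": 1},
    {"tx": 0, "ty": 0, "tz": 0, "rx": 0, "ry": 0, "rz": 0, "fingers": 1},
    {"tx": 0, "ty": 0, "tz": 0, "rx": 0, "ry": 0, "rz": 0, "fingers": 1},
    {"tx": 0, "ty": 0, "tz": 0, "rx": 0, "ry": 0, "rz": 0, "fingers": 1},
    {"tx": 0, "ty": 0, "tz": 0, "rx": 0, "ry": 0, "rz": 0, "fingers": 1},
    {"tx": 0, "ty": 0, "tz": 0, "rx": 0, "ry": 0, "rz": 0, "fingers": 1},
  ],
)

```text
time_s: 34.28
tcp_pos: [0.4815, -0.1268, 0.2499]
tcp_rot: [3.126, -0.067, -0.002]
contact_force: [-2.0, -35.9, -13.3]
finger_gap: 0.999
gripper_force: 17.3
```

The lever is at its left stop. I'll back off, rise, and fetch the empty box.

>>> drive_tool(
  motion=[
    {"tx": 0, "ty": 0.008, "tz": 0, "rx": 0, "ry": 0, "rz": 0, "fingers": 1},
    {"tx": 0, "ty": 0.015, "tz": 0, "rx": 0, "ry": 0, "rz": 0, "fingers": 1},
    {"tx": 0, "ty": 0.007, "tz": -0.005, "rx": 0, "ry": 0, "rz": 0, "fingers": 1},
    {"tx": 0, "ty": 0, "tz": -0.01, "rx": 0, "ry": 0, "rz": 0, "fingers": 1},
    {"tx": 0, "ty": 0, "tz": -0.01, "rx": 0, "ry": 0, "rz": 0, "fingers": 1},
    {"tx": 0, "ty": 0, "tz": -0.015, "rx": 0, "ry": 0, "rz": 0, "fingers": 1},
    {"tx": 0, "ty": 0, "tz": -0.015, "rx": 0, "ry": 0, "rz": 0, "fingers": 1},
    {"tx": 0, "ty": 0, "tz": -0.015, "rx": 0, "ry": 0, "rz": 0, "fingers": 1},
    {"tx": 0, "ty": 0, "tz": 0, "rx": 0, "ry": 0, "rz": 0, "fingers": 1},
    {"tx": 0, "ty": 0, "tz": 0, "rx": 0, "ry": 0, "rz": 0, "fingers": 1},
  ],
)

```text
time_s: 35.12
tcp_pos: [0.4812, -0.1489, 0.3215]
tcp_rot: [3.14, -0.064, 0.004]
contact_force: [-0.1, 0.1, -0.8]
finger_gap: 0.996
gripper_force: 0.0
```

Run:
```python
from h import *
boxes()
go(.562,.200,.12,98.2,14)
```

```text
[409. 304.] c [ 0.591 -0.316] s [0.06  0.107] long dir deg 177.3
[494. 270.] c [ 0.802 -0.533] s [0.084 0.133] long dir deg 93.3
[258. 252.] c [0.559 0.198] s [0.119 0.076] long dir deg 8.4
[ 36. 208.] c [0.411 0.951] s [0.078 0.15 ] long dir deg 170.0
n=14 tx 0.0069 ty -0.0247 tz 0.0143 rz -0.0131 | tot d [ 0.0669 -0.3519  0.2004] q6 1.16 t 35.2 zdev -1.0000 F [0.68 0.18 0.  ]
```

>>> drive_tool(
  motion=[
    {"tx": 0.0069, "ty": -0.0247, "tz": 0, "rx": 0, "ry": 0, "rz": -0.0131, "fingers": 1},
    {"tx": 0.0069, "ty": -0.0247, "tz": 0, "rx": 0, "ry": 0, "rz": -0.0131, "fingers": 1},
    {"tx": 0.0069, "ty": -0.0247, "tz": 0, "rx": 0, "ry": 0, "rz": -0.0131, "fingers": 1},
    {"tx": 0.0069, "ty": -0.0247, "tz": 0, "rx": 0, "ry": 0, "rz": -0.0131, "fingers": 1},
    {"tx": 0.0069, "ty": -0.0247, "tz": 0, "rx": 0, "ry": 0, "rz": -0.0131, "fingers": 1},
    {"tx": 0.0069, "ty": -0.0247, "tz": 0, "rx": 0, "ry": 0, "rz": -0.0131, "fingers": 1},
    {"tx": 0.0069, "ty": -0.0247, "tz": 0, "rx": 0, "ry": 0, "rz": -0.0131, "fingers": 1},
    {"tx": 0.0069, "ty": -0.0247, "tz": 0, "rx": 0, "ry": 0, "rz": -0.0131, "fingers": 1},
    {"tx": 0.0069, "ty": -0.0247, "tz": 0.02, "rx": 0, "ry": 0, "rz": -0.0131, "fingers": 1},
    {"tx": 0.0069, "ty": -0.0247, "tz": 0.025, "rx": 0, "ry": 0, "rz": -0.0131, "fingers": 1},
  ],
)

```text
time_s: 36.0
tcp_pos: [0.5461, 0.1001, 0.2756]
tcp_rot: [-3.138, -0.142, -0.005]
contact_force: [1.4, 0.1, 0.1]
finger_gap: 1.001
gripper_force: 0.0
```

>>> drive_tool(
  motion=[
    {"tx": 0.0069, "ty": -0.0247, "tz": 0.03, "rx": 0, "ry": 0, "rz": -0.0131, "fingers": 1},
    {"tx": 0.0069, "ty": -0.0247, "tz": 0.03, "rx": 0, "ry": 0, "rz": -0.0131, "fingers": 1},
    {"tx": 0.0069, "ty": -0.0247, "tz": 0.03, "rx": 0, "ry": 0, "rz": -0.0131, "fingers": 1},
    {"tx": 0.0069, "ty": -0.0247, "tz": 0.03, "rx": 0, "ry": 0, "rz": -0.0131, "fingers": 1},
    {"tx": 0, "ty": 0, "tz": 0.025, "rx": 0, "ry": 0, "rz": 0, "fingers": 1},
    {"tx": 0, "ty": 0, "tz": 0.01, "rx": 0, "ry": 0, "rz": 0, "fingers": 1},
    {"tx": 0, "ty": 0, "tz": 0, "rx": 0, "ry": 0, "rz": 0, "fingers": 1},
    {"tx": 0, "ty": 0, "tz": 0, "rx": 0, "ry": 0, "rz": 0, "fingers": 1},
    {"tx": 0, "ty": 0, "tz": 0, "rx": 0, "ry": 0, "rz": 0, "fingers": 1},
    {"tx": 0, "ty": 0, "tz": 0, "rx": 0, "ry": 0, "rz": 0, "fingers": 1},
  ],
)

```text
time_s: 36.83
tcp_pos: [0.5633, 0.1992, 0.1225]
tcp_rot: [-3.133, -0.221, -0.005]
contact_force: [0.1, -0.3, -0.5]
finger_gap: 0.998
gripper_force: 0.0
```

Run:
```python
from h import *
boxes()
go(.562,.200,.016,98.2,5)
```

```text
[409. 304.] c [ 0.591 -0.316] s [0.061 0.107] long dir deg 177.9
[494. 270.] c [ 0.802 -0.533] s [0.084 0.133] long dir deg 93.3
[ 36. 208.] c [0.411 0.951] s [0.078 0.151] long dir deg 170.0
n=5 tx -0.0003 ty -0.0002 tz 0.0213 rz -0.0004 | tot d [-0.0014 -0.0009  0.1064] q6 1.64 t 36.9 zdev -1.0000 F [-0.09  1.11  0.69]
```

>>> drive_tool(
  motion=[
    {"tx": 0, "ty": 0, "tz": 0.02, "rx": 0, "ry": 0, "rz": 0, "fingers": 1},
    {"tx": 0, "ty": 0, "tz": 0.025, "rx": 0, "ry": 0, "rz": 0, "fingers": 1},
    {"tx": 0, "ty": 0, "tz": 0.025, "rx": 0, "ry": 0, "rz": 0, "fingers": 1},
    {"tx": 0, "ty": 0, "tz": 0.025, "rx": 0, "ry": 0, "rz": 0, "fingers": 1},
    {"tx": 0, "ty": 0, "tz": 0.011, "rx": 0, "ry": 0, "rz": 0, "fingers": 1},
    {"tx": 0, "ty": 0, "tz": 0, "rx": 0, "ry": 0, "rz": 0, "fingers": 1},
    {"tx": 0, "ty": 0, "tz": 0, "rx": 0, "ry": 0, "rz": 0, "fingers": 0},
    {"tx": 0, "ty": 0, "tz": 0, "rx": 0, "ry": 0, "rz": 0, "fingers": 0},
    {"tx": 0, "ty": 0, "tz": 0, "rx": 0, "ry": 0, "rz": 0, "fingers": 0},
    {"tx": 0, "ty": 0, "tz": 0, "rx": 0, "ry": 0, "rz": 0, "fingers": 0},
  ],
)

```text
time_s: 37.72
tcp_pos: [0.5631, 0.1999, 0.0161]
tcp_rot: [-3.133, -0.223, -0.004]
contact_force: [-0.2, 1.7, 0.9]
finger_gap: 0.758
gripper_force: 0.4
```

>>> drive_tool(
  motion=[
    {"tx": 0, "ty": 0, "tz": 0, "rx": 0, "ry": 0, "rz": 0, "fingers": 0},
    {"tx": 0, "ty": 0, "tz": 0, "rx": 0, "ry": 0, "rz": 0, "fingers": 0},
    {"tx": 0, "ty": 0, "tz": -0.02, "rx": 0, "ry": 0, "rz": 0, "fingers": 0},
    {"tx": 0, "ty": 0, "tz": -0.035, "rx": 0, "ry": 0, "rz": 0, "fingers": 0},
    {"tx": 0, "ty": 0, "tz": -0.04, "rx": 0, "ry": 0, "rz": 0, "fingers": 0},
    {"tx": 0, "ty": 0, "tz": -0.04, "rx": 0, "ry": 0, "rz": 0, "fingers": 0},
    {"tx": 0, "ty": 0, "tz": -0.04, "rx": 0, "ry": 0, "rz": 0, "fingers": 0},
    {"tx": 0, "ty": 0, "tz": -0.04, "rx": 0, "ry": 0, "rz": 0, "fingers": 0},
    {"tx": 0, "ty": 0, "tz": -0.04, "rx": 0, "ry": 0, "rz": 0, "fingers": 0},
    {"tx": 0, "ty": 0, "tz": -0.025, "rx": 0, "ry": 0, "rz": 0, "fingers": 0},
  ],
)

```text
time_s: 38.55
tcp_pos: [0.5626, 0.1999, 0.2994]
tcp_rot: [-3.133, -0.223, -0.009]
contact_force: [0.9, -0.0, -1.8]
finger_gap: 0.751
gripper_force: 30.0
```

Run:
```python
from h import *
weigh(4)
go(*dv(0,.012),.295,90+np.degrees(YAW),14)
```

```text
Fz -1.53 sd 1.96 g 156 gap 0.7466303590158747 30.00007376074791
n=14 tx 0.0004 ty 0.0286 tz -0.0000 rz 0.0131 | tot d [-0.029   0.3985 -0.0006] q6 1.64 t 38.8 zdev -1.0000 F [-0.31 -0.04 -2.63]
```

>>> drive_tool(
  motion=[
    {"tx": 0.0004, "ty": 0.0286, "tz": 0, "rx": 0, "ry": 0, "rz": 0.0131, "fingers": 0},
    {"tx": 0.0004, "ty": 0.0286, "tz": 0, "rx": 0, "ry": 0, "rz": 0.0131, "fingers": 0},
    {"tx": 0.0004, "ty": 0.0286, "tz": 0, "rx": 0, "ry": 0, "rz": 0.0131, "fingers": 0},
    {"tx": 0.0004, "ty": 0.0286, "tz": 0, "rx": 0, "ry": 0, "rz": 0.0131, "fingers": 0},
    {"tx": 0.0004, "ty": 0.0286, "tz": 0, "rx": 0, "ry": 0, "rz": 0.0131, "fingers": 0},
    {"tx": 0.0004, "ty": 0.0286, "tz": 0, "rx": 0, "ry": 0, "rz": 0.0131, "fingers": 0},
    {"tx": 0.0004, "ty": 0.0286, "tz": 0, "rx": 0, "ry": 0, "rz": 0.0131, "fingers": 0},
    {"tx": 0.0004, "ty": 0.0286, "tz": 0, "rx": 0, "ry": 0, "rz": 0.0131, "fingers": 0},
    {"tx": 0.0004, "ty": 0.0286, "tz": 0, "rx": 0, "ry": 0, "rz": 0.0131, "fingers": 0},
    {"tx": 0.0004, "ty": 0.0286, "tz": 0, "rx": 0, "ry": 0, "rz": 0.0131, "fingers": 0},
  ],
)

```text
time_s: 39.58
tcp_pos: [0.5888, -0.086, 0.2916]
tcp_rot: [-3.14, -0.016, 0.008]
contact_force: [1.3, -0.1, -1.6]
finger_gap: 0.752
gripper_force: 30.0
```

>>> drive_tool(
  motion=[
    {"tx": 0.0004, "ty": 0.0286, "tz": 0, "rx": 0, "ry": 0, "rz": 0.0131, "fingers": 0},
    {"tx": 0.0004, "ty": 0.0286, "tz": 0, "rx": 0, "ry": 0, "rz": 0.0131, "fingers": 0},
    {"tx": 0.0004, "ty": 0.0286, "tz": 0, "rx": 0, "ry": 0, "rz": 0.0131, "fingers": 0},
    {"tx": 0.0004, "ty": 0.0286, "tz": 0, "rx": 0, "ry": 0, "rz": 0.0131, "fingers": 0},
    {"tx": 0, "ty": 0, "tz": 0, "rx": 0, "ry": 0, "rz": 0, "fingers": 0},
    {"tx": 0, "ty": 0, "tz": 0, "rx": 0, "ry": 0, "rz": 0, "fingers": 0},
    {"tx": 0, "ty": 0, "tz": 0, "rx": 0, "ry": 0, "rz": 0, "fingers": 0},
    {"tx": 0, "ty": 0, "tz": 0, "rx": 0, "ry": 0, "rz": 0, "fingers": 0},
    {"tx": 0, "ty": 0, "tz": 0, "rx": 0, "ry": 0, "rz": 0, "fingers": 0},
    {"tx": 0, "ty": 0, "tz": 0, "rx": 0, "ry": 0, "rz": 0, "fingers": 0},
  ],
)

```text
time_s: 40.42
tcp_pos: [0.5906, -0.1981, 0.2945]
tcp_rot: [-3.141, 0.063, 0.0]
contact_force: [-0.4, 0.0, -1.3]
finger_gap: 0.751
gripper_force: 30.0
```

Run:
```python
from h import *
weigh(6)
go(*dv(0,.012),.24,90+np.degrees(YAW),5)
```

```text
Fz -1.92 sd 0.47 g 196 gap 0.7470255241989386 30.000001788139343
n=5 tx -0.0002 ty 0.0000 tz 0.0109 rz 0.0002 | tot d [-0.001   0.0001  0.0547] q6 1.16 t 40.7 zdev -1.0000 F [-0.69  0.56 -1.34]
```

>>> drive_tool(
  motion=[
    {"tx": 0, "ty": 0, "tz": 0.009, "rx": 0, "ry": 0, "rz": 0, "fingers": 0},
    {"tx": 0, "ty": 0, "tz": 0.012, "rx": 0, "ry": 0, "rz": 0, "fingers": 0},
    {"tx": 0, "ty": 0, "tz": 0.012, "rx": 0, "ry": 0, "rz": 0, "fingers": 0},
    {"tx": 0, "ty": 0, "tz": 0.012, "rx": 0, "ry": 0, "rz": 0, "fingers": 0},
    {"tx": 0, "ty": 0, "tz": 0.008, "rx": 0, "ry": 0, "rz": 0, "fingers": 0},
    {"tx": 0, "ty": 0, "tz": 0, "rx": 0, "ry": 0, "rz": 0, "fingers": 0},
    {"tx": 0, "ty": 0, "tz": 0, "rx": 0, "ry": 0, "rz": 0, "fingers": 0},
    {"tx": 0, "ty": 0, "tz": 0, "rx": 0, "ry": 0, "rz": 0, "fingers": 1},
    {"tx": 0, "ty": 0, "tz": 0, "rx": 0, "ry": 0, "rz": 0, "fingers": 1},
    {"tx": 0, "ty": 0, "tz": 0, "rx": 0, "ry": 0, "rz": 0, "fingers": 1},
  ],
)

```text
time_s: 41.55
tcp_pos: [0.5909, -0.1994, 0.2427]
tcp_rot: [3.14, -0.065, 0.003]
contact_force: [-0.1, 0.3, -0.1]
finger_gap: 0.919
gripper_force: 0.0
```

>>> drive_tool(
  motion=[
    {"tx": 0, "ty": 0, "tz": 0, "rx": 0, "ry": 0, "rz": 0, "fingers": 1},
    {"tx": 0, "ty": 0, "tz": 0, "rx": 0, "ry": 0, "rz": 0, "fingers": 1},
    {"tx": 0, "ty": 0, "tz": 0, "rx": 0, "ry": 0, "rz": 0, "fingers": 1},
    {"tx": 0, "ty": 0, "tz": -0.02, "rx": 0, "ry": 0, "rz": 0, "fingers": 1},
    {"tx": 0, "ty": 0, "tz": -0.03, "rx": 0, "ry": 0, "rz": 0, "fingers": 1},
    {"tx": 0, "ty": 0, "tz": -0.03, "rx": 0, "ry": 0, "rz": 0, "fingers": 1},
    {"tx": 0, "ty": 0, "tz": -0.02, "rx": 0, "ry": 0, "rz": 0, "fingers": 1},
    {"tx": 0, "ty": 0, "tz": -0.01, "rx": 0, "ry": 0, "rz": 0, "fingers": 1},
    {"tx": 0, "ty": 0, "tz": 0, "rx": 0, "ry": 0, "rz": 0, "fingers": 1},
    {"tx": 0, "ty": 0, "tz": 0, "rx": 0, "ry": 0, "rz": 0, "fingers": 1},
  ],
)

```text
time_s: 42.38
tcp_pos: [0.5905, -0.1992, 0.3516]
tcp_rot: [3.141, -0.065, 0.001]
contact_force: [-0.2, 0.5, -0.2]
finger_gap: 0.999
gripper_force: 0.0
```

>>> drive_tool(
  motion=[
    {"tx": -0.02, "ty": -0.03, "tz": 0, "rx": 0, "ry": 0, "rz": 0, "fingers": 1},
    {"tx": -0.02, "ty": -0.03, "tz": 0, "rx": 0, "ry": 0, "rz": 0, "fingers": 1},
    {"tx": -0.02, "ty": -0.03, "tz": 0, "rx": 0, "ry": 0, "rz": 0, "fingers": 1},
    {"tx": -0.02, "ty": -0.03, "tz": 0, "rx": 0, "ry": 0, "rz": 0, "fingers": 1},
    {"tx": -0.02, "ty": -0.03, "tz": 0, "rx": 0, "ry": 0, "rz": 0, "fingers": 1},
    {"tx": -0.02, "ty": -0.03, "tz": 0, "rx": 0, "ry": 0, "rz": 0, "fingers": 1},
    {"tx": -0.02, "ty": -0.03, "tz": 0, "rx": 0, "ry": 0, "rz": 0, "fingers": 1},
    {"tx": 0, "ty": -0.03, "tz": 0, "rx": 0, "ry": 0, "rz": 0, "fingers": 1},
    {"tx": 0, "ty": -0.03, "tz": 0, "rx": 0, "ry": 0, "rz": 0, "fingers": 1},
    {"tx": 0, "ty": 0, "tz": 0, "rx": 0, "ry": 0, "rz": 0, "fingers": 1},
  ],
)

```text
time_s: 43.22
tcp_pos: [0.4606, 0.0805, 0.3504]
tcp_rot: [-3.139, 0.058, 0.003]
contact_force: [-0.2, 0.1, -0.8]
finger_gap: 0.999
gripper_force: 0.0
```

Run:
```python
from h import *
im=boxes();s=capture("side")[:,:,::-1]
cv2.imwrite("pics/g.png",np.hstack([cv2.resize(im[210:350,300:470],(510,420),interpolation=cv2.INTER_CUBIC),cv2.resize(s[115:235,240:322],(287,420),interpolation=cv2.INTER_CUBIC)]))
```

```text
[409. 304.] c [ 0.591 -0.316] s [0.06  0.107] long dir deg 177.3
[494. 270.] c [ 0.802 -0.533] s [0.085 0.132] long dir deg 92.7
[ 36. 208.] c [0.411 0.951] s [0.078 0.15 ] long dir deg 170.3
```

View pics/g.png

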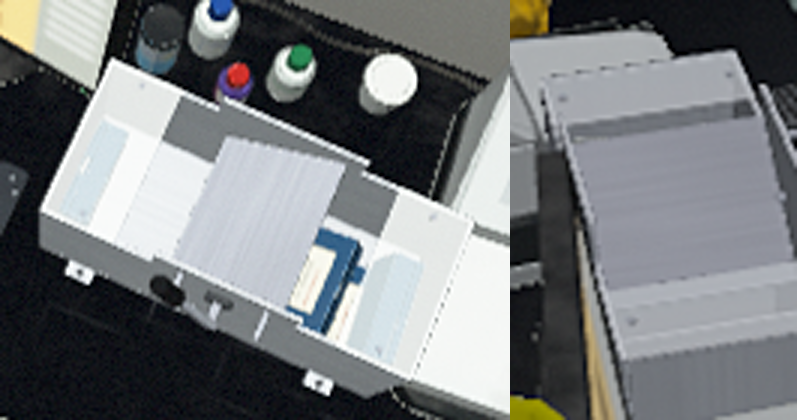

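The lever leans left at about (165,290). The empty box shows through the left cover at about (95,170). The three loaded boxes are in the right bin at about (315,275), (350,300) and (390,300). The table is clear of boxes and the bottles are standing, so I'm handing the job in.

```bash
python3 -c "
from station import order
print(order.job_done())"
```

```text
the job is handed in; nothing more can be done
None
```

I sorted all four boxes and handed the job in: three with a clamp inside are in the right bin, the one empty box is in the left bin, and the lever is fully left; no verdict came back.

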